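Load and seal the resin post-cure chest

TASK

Get the resin blanks into post-cure: lay every blank on the bench flat inside the open chest, one in each bay between the ribs, then shut the lid and turn its T-handle clockwise a full quarter turn so the latch draws the lid down tight on its gasket, and after that hang the red tag by its hole on the hook at the front of the chest. Also hang the squeegees from the drying rack by their holes on the stand's two pegs, one to a peg, and leave the other things on the bench where they are.

Things in the scene. Friction and masses are not known exactly. Their poses are not given: they have to be found in the camera images.
- chest: Grey heated chest, 220 deep (its x) by 324 mm wide (its y), fixed. Origin: centre of its underside on the bench; front face at x = -110 mm, toward the robot; z up. Rim 130 mm high with black gasket, 141 mm at the front when free. Load space x -50..85, y -137..137 mm. The 60 mm in front of it hold the latch's strike. Open lid stands at the rear
- floor (a point): Middle of the load space's floor (chest x = 17.5, y = 0), 85 mm above the bench and 45 mm below the rim; axes as the chest's. Two ribs 10 wide, 12 mm high run along x at y = -45 and 45 mm and part it into three bays with middles at y = -89, 0 and 89 mm, 80 to 87 mm clear width and 135 mm long, each for one blank lying along x
- lid (a joint): Lid angle (rad): under 0.01 latched tight on the gasket, about 0.03 resting on the springy free gasket, 1.45 to 1.65 at the start (open). Flat panel 220 x 324 x 16 mm, 0.5 kg; closed, its top is 150 mm above the bench. Damped friction hinge: stays put while steep, sinks shut in about 2 s from below about 0.9; about 3 N at the free edge moves it
- hinge (a point): Middle of the lid's hinge line, at the chest's rear edge (chest x = 110 mm), 134 mm above the bench, level with the closed lid's underside; the line runs along the chest's y; axes as the chest's
- lid_edge (a point): Middle of the lid's free edge (front edge when closed), 220 mm from the hinge line, half-way through its thickness; moves with the lid. Its x lies in the lid and points to the hinge, its z is the outer face's normal (up when closed, away from the robot when open)
- latch (a joint): T-handle turn (rad), clockwise from above the closed lid: 0 bar parallel to the hinge line (free), 1.57 square to it (stop, latched). Starts at 0 to 0.12. With the lid resting on the gasket the pawl meets its strike at about 0.7 and draws the lid (and bar) 6 mm down, fully by 1.3, with 0.2 N m; it stays. Turned while the lid is up, it keeps the lid from shutting
- t_bar (a point): Centre of the T-handle's black grip bar: 90 mm long (its y), 16 x 16 mm section, its centre 36 mm above the lid's outer face on a 16 mm stem, on the lid's middle line 175 mm from the hinge; moves with lid and handle. The bar runs along y
- blank1_mid (a point): Dark wood and blue-green resin: solid turning blank 100 x 44 x 40 mm (its x, y, z), 0.15 to 0.26 kg, lying flat with z up; this point is its centre. 2 or 3 blanks are present
- blank2_mid (a point): Mid-brown wood and amber resin: solid turning blank 100 x 44 x 40 mm (its x, y, z), 0.15 to 0.26 kg, lying flat with z up; this point is its centre. 2 or 3 blanks are present
- blank3_mid (a point): Dark wood and blue resin: solid turning blank 100 x 44 x 40 mm (its x, y, z), 0.15 to 0.26 kg, lying flat with z up; this point is its centre. 2 or 3 blanks are present
- squeegee1_grip (a point): Yellow squeegee, wooden grip (1 or 2 squeegees present): 90 mm wide (y), 130 tall (z). Upper 35 mm: grip 14 mm thick (x); below: plate 8 mm thick with a 30 x 30 mm hanging hole 35 to 65 mm below the top edge. Starts upright, lower 30 mm loose in a slot of the grey drying rack, bottom 10 mm above the bench; slots 62 mm apart along x. This point: centre of the grip, 17.5 mm below the top. 0.09 kg
- squeegee1_slot (a point): Centre of its 30 x 30 mm hanging hole, 32.5 mm below the grip's centre; the hole runs along its x (square to the plate), z is up
- squeegee2_grip (a point): Blue squeegee, wooden grip (1 or 2 squeegees present): 90 mm wide (y), 130 tall (z). Upper 35 mm: grip 14 mm thick (x); below: plate 8 mm thick with a 30 x 30 mm hanging hole 35 to 65 mm below the top edge. Starts upright, lower 30 mm loose in a slot of the grey drying rack, bottom 10 mm above the bench; slots 62 mm apart along x. This point: centre of the grip, 17.5 mm below the top. 0.09 kg
- squeegee2_slot (a point): Centre of its 30 x 30 mm hanging hole, 32.5 mm below the grip's centre; the hole runs along its x (square to the plate), z is up
- tag_grip (a point): Red tag, white patch: 70 mm wide (y), 130 tall (z). Upper 35 mm: grip 10 mm thick (x); below: plate 8 mm thick with a 30 x 30 mm hanging hole 35 to 65 mm below the top edge. Starts upright, lower 30 mm loose in a slot of the grey drying rack, bottom 10 mm above the bench; slots 62 mm apart along x. This point: centre of the grip, 17.5 mm below the top. 0.09 kg
- tag_slot (a point): Centre of its 30 x 30 mm hanging hole, 32.5 mm below the grip's centre; the hole runs along its x (square to the plate), z is up
- chest_hook (a point): Steel hook on the chest's front, right of centre, 108 mm above the bench: a level round bar, 8 mm diameter, out of the face along its -x, its end bent up 10 mm above the axis 59 mm from the face. This point is on the axis 32 mm out from the face; axes as the chest's. A plate hung here has its hole's centre 11 mm below this point, its bottom 17 mm above the bench
- peg1 (a point): A steel peg of the plywood tool stand, 155 mm above the bench: a level round bar, 8 mm diameter, out of the crossbar along its -x, its end bent up 10 mm above the axis 67 mm from the bar. This point is on the axis, 33 mm out from the crossbar, which is 250 mm wide, 135 to 185 mm high on two legs; pegs 120 mm apart along y. A plate hung here has its hole's centre 11 mm below this point
- peg2 (a point): The stand's other peg, just like peg1
- cup1: Bystander, not to be disturbed: clear mixing cup; origin at the centre of its underside
- dropper: Bystander, not to be disturbed: dropper bottle; origin at the centre of its underside
- pot_lid: Bystander, not to be disturbed: white pot lid; origin at the centre of its underside
Not all that is in view belongs to the job. What is shaped like the part that bears blank2_mid but yellow is not meant.

How it is judged (in metres and radians):
On the way, in this order (a step that is already met when the one before it is completed fails the run):
1. every blank lies flat on the floor of the chest, in a bay (x of blank1_mid in the frame of chest between -0.02 and 0.055 m and y of blank1_mid in the frame of chest between -0.125 and 0.125 m and z of blank1_mid in the frame of chest between 0.098 and 0.114 m and x of blank2_mid in the frame of chest between -0.02 and 0.055 m and y of blank2_mid in the frame of chest between -0.125 and 0.125 m and z of blank2_mid in the frame of chest between 0.098 and 0.114 m and x of blank3_mid in the frame of chest between -0.02 and 0.055 m and y of blank3_mid in the frame of chest between -0.125 and 0.125 m and z of blank3_mid in the frame of chest between 0.098 and 0.114 m), for 0.2 s.
2. the lid is shut and the T-handle, turned a quarter turn, has drawn it down tight on the gasket (value of joint lid below 0.015 rad and value of joint latch above 1.35 rad), for 0.2 s.
3. the red tag hangs by its hole on the chest's front hook (x of tag_slot in the frame of chest_hook between -0.035 and 0.035 m and y of tag_slot in the frame of chest_hook between -0.02 and 0.02 m and z of tag_slot in the frame of chest_hook between -0.019 and -0.004 m and angle between tag_slot's own z axis and vertical below 0.4 rad), for 0.2 s.
At the end, for the whole second after the job is handed in: Blanks flat on the chest floor in the bays; lid below 0.015 rad, T-handle beyond 1.35 rad; tag still on the chest hook and each squeegee still on its own peg: hole centre 4 to 19 mm below the peg point, within 35 mm along and 20 mm across, plate within 0.4 rad of upright (all of step 1 and all of step 2 and all of step 3 and ((x of squeegee1_slot in the frame of peg1 between -0.035 and 0.035 m and y of squeegee1_slot in the frame of peg1 between -0.02 and 0.02 m and z of squeegee1_slot in the frame of peg1 between -0.019 and -0.004 m and angle between squeegee1_slot's own z axis and vertical below 0.4 rad) or (x of squeegee1_slot in the frame of peg2 between -0.035 and 0.035 m and y of squeegee1_slot in the frame of peg2 between -0.02 and 0.02 m and z of squeegee1_slot in the frame of peg2 between -0.019 and -0.004 m and angle between squeegee1_slot's own z axis and vertical below 0.4 rad)) and ((x of squeegee2_slot in the frame of peg1 between -0.035 and 0.035 m and y of squeegee2_slot in the frame of peg1 between -0.02 and 0.02 m and z of squeegee2_slot in the frame of peg1 between -0.019 and -0.004 m and angle between squeegee2_slot's own z axis and vertical below 0.4 rad) or (x of squeegee2_slot in the frame of peg2 between -0.035 and 0.035 m and y of squeegee2_slot in the frame of peg2 between -0.02 and 0.02 m and z of squeegee2_slot in the frame of peg2 between -0.019 and -0.004 m and angle between squeegee2_slot's own z axis and vertical below 0.4 rad)) and distance between squeegee1_slot and squeegee2_slot above 0.06 m and linear speed of each of squeegee1, squeegee2, tag below 0.03 m/s); the robot touches nothing.
It fails at once if the clear mixing cup (cup1) is knocked over or pushed more than 40 mm (distance of cup1 from where it was at the start of the episode above 0.04 m or angle between cup1's own z axis and vertical above 0.7 rad).
It fails at once if the dropper bottle (dropper) is knocked over or pushed more than 40 mm (distance of dropper from where it was at the start of the episode above 0.04 m or angle between dropper's own z axis and vertical above 0.7 rad).
It fails at once if the white pot lid (pot_lid) is knocked over or pushed more than 40 mm (distance of pot_lid from where it was at the start of the episode above 0.04 m or angle between pot_lid's own z axis and vertical above 0.7 rad).
Of blank1, blank2, blank3 only 2 to 3 are there at a start; the rules pass over those that are not, and their reading is None.
Of squeegee1, squeegee2 only 1 to 2 are there at a start; the rules pass over those that are not, and their reading is None.
At some moment in a run one of blank1, blank2, blank3 may be knocked a few centimetres aside while the robot is not near it.
It also fails if it takes over 210 s, if anything falls off the work surface, if the arm or the gripper's body presses on something with over 40 N, if the wrist force passes 120 N, or if a joint passes its speed limit or range.

ROBOT

A 6-joint arm with a two-finger parallel gripper is mounted at the origin on the work surface. World frame = base frame: x ahead of the robot, y to its left, z up, the work surface at z = 0. Lengths are in mm, angles in degrees, forces in N, time in s.
With the tool pointing down it reaches from about 300 to 850 mm from the base axis. Payload 4.2 kg.
Tool frame: the origin (TCP) lies at the very end of the fingers, on their centre line; the grasp point (between the pads) lies 19 mm behind it (env.grasp_offset is the distance from the TCP to the grasp point, in mm); z points along the fingers, y is the line along which they close (so a half turn about z gives the same grasp; the last joint's range is limited). The gripper opens to 91 mm and grips with 3 to 60 N. Pads are 32 mm wide; open, the fingers measure 118 mm over their backs; the gripper's body (76 mm by 178 mm) begins 60 mm behind the grasp point.
Start: joints at [69.844, 18.312, 89.639, -0, 72.044, -1.146], TCP at [187.306, 543.654, 213.976] pointing down, gripper open.
Joint ranges: [-177.97, 177.97], [-48.28, 115.42], [12.27, 149.76], [-77.06, 257.06], [2.81, 150.46], [-146.56, 146.56]. Speed limits (degrees/s): [147.25, 147.25, 180, 180, 180, 180].

INTERFACE

Orientations are given as [roll, pitch, yaw] about the fixed x, y, z axes, in that order (R = Rz(yaw) Ry(pitch) Rx(roll)).
In Python, from workcell import env gives the robot as it stands. The module is installed in compiled form; this text tells all that it offers.
- The arm moves only by the tool send_rows, never from a script. Its argument "motion" is a list of rows, each an object of numbers: "tx", "ty", "tz": the shift along the tool's x, y, z in units of 500 mm (1.0 is 500 mm); "rx", "ry", "rz": the turn, a rotation vector about the tool's x, y, z in units of 30 degrees (1.0 is 30 degrees); "gripper": the closure, from -1 (fully open) to 1 (shut). In form: [{"tx": .., "ty": .., "tz": .., "rx": .., "ry": .., "rz": .., "gripper": ..}, ...]. A call has 1 to 12 rows; each row shifts and turns the commanded pose from where the row before left it, along the tool's axes as they then stand; what a row does not reach is not made up. A row lasts 1/8 s, in which the tool goes at most 62.5 mm and 10.7 degrees, less where a joint would pass 70% of its speed; a pose out of reach is approached as far as the arm can. A call with a number of a shift or a turn outside -1 to 1 is refused whole. A call with a gripper value outside its range is refused whole. The fingers move at their own pace and stop on an object; "grip_force" is the grip in N (left out, the last holds). Time passes only in rows, so rows that do not move let the fingers close. It gives the time, the measured TCP pose, the force, the opening and the grip force at its end, in the units of the state.
- env.state(): the state, without advancing time (a new reading comes with each control period).
- env.grab_frame(name): name is "scene" or "top" or "wrist"; returns a dict with "frame" (420x560x3 uint8, red, green, blue), "vertical_fov" (degrees; the focal length in pixels is half the picture's height over the tangent of half this angle, whatever the lens; pixels are square), "cx", "cy" (the principal point, pixels), "rvec" (rotation vector, rad) and "tvec" (3), from world to camera coordinates, as OpenCV has them; the wrist camera has in their place "T_tool_cam" (4x4, takes a point from camera to tool coordinates, whose origin is the TCP and whose axes are the flange's). Camera axes: x right, y down, z forward; pixel columns grow to the right and rows downward; lengths in mm; the calibration is good to about 2 mm. The wrist camera is an equidistant fisheye: a pixel r from the principal point sees the ray r / f radians off the axis. A picture is of the moment at which its call begins: read the wrist's pose just before it. There is no depth.
- env.job_done(): hands the job in; it is judged then, once.
The state is a dict: "time_s": time; "qpos": joint angles; "qvel": joint speeds; "effort": joint torques, N m; "ee_pos": TCP position; "ee_rot": TCP orientation; "force": force on the tool from outside, world axes, zero at the start; "torque": the same for the moment, N m; "gripper_width": finger opening in mm; "gripper_force": force on a finger pad.
Only numpy, scipy, OpenCV 4.12 (cv2) and the standard library are available. Lean on these libraries where they do the work, as an engineer would, in place of code of your own. Each camera call takes 0.05 s, during which the arm holds its last target. There are 200 camera calls.

## Working session

There is one attempt and no reset: what is moved stays moved. The work goes in short steps, Python scripts to look and compute and a tool call to move; the robot and the scene stay as the last step left them, time stands still between calls to the robot, and variables do not carry over. Pictures are saved under pics/ and viewed, at most 14 in all, crops included, and the job is handed in when it is done.

Besides the shell and the picture viewer there is one more tool, called after "Call:" by a JSON object that holds its "fn" and its "kwargs". send_rows: Moves the arm, as the interface text tells. Shifts and turns lie within -1 to 1; 1 stands for 500 mm of shift or 30 degrees of turn. Its arguments: {"type":"object","properties":{"motion":{"type":"array"},"grip_force":{"type":"number"}},"required":["motion"]}

```bash
mkdir -p pics; cat > h.py <<'E'
import numpy as np, cv2
from scipy.spatial.transform import Rotation as R
from workcell import env
def snap(name,fn):
    s=env.state(); d=env.grab_frame(name); cv2.imwrite('pics/'+fn,d['frame'][:,:,::-1]); d['s']=s
    np.save('pics/'+fn[:-4]+'.npy',d,allow_pickle=True); return d
def load(fn): return np.load('pics/'+fn+'.npy',allow_pickle=True).item()
def ray(d,u,v):
    h=d['frame'].shape[0]; f=h/2/np.tan(np.radians(d['vertical_fov'])/2)
    x,y=(u-d['cx'])/f,(v-d['cy'])/f
    if 'T_tool_cam' in d:
        r=np.hypot(x,y); k=np.sin(r)/r if r>1e-9 else 1
        c=np.array([x*k,y*k,np.cos(r)])
        T=np.eye(4);T[:3,:3]=R.from_euler('xyz',d['s']['ee_rot'],degrees=True).as_matrix();T[:3,3]=d['s']['ee_pos']
        T=T@np.array(d['T_tool_cam']); return T[:3,3],T[:3,:3]@c
    Rm=cv2.Rodrigues(np.array(d['rvec'],float))[0]; t=np.array(d['tvec'],float).ravel()
    return -Rm.T@t, Rm.T@np.array([x,y,1])
def at(d,u,v,z):
    o,r=ray(d,u,v); return np.round(o+r*(z-o[2])/r[2],1)
def proj(d,P):
    Rm=cv2.Rodrigues(np.array(d['rvec'],float))[0]; t=np.array(d['tvec'],float).ravel()
    h=d['frame'].shape[0]; f=h/2/np.tan(np.radians(d['vertical_fov'])/2)
    c=Rm@np.array(P,float)+t; return np.round([d['cx']+f*c[0]/c[2],d['cy']+f*c[1]/c[2]],1)
def tri(d1,p1,d2,p2):
    o1,r1=ray(d1,*p1);o2,r2=ray(d2,*p2)
    A=np.stack([r1,-r2],1); k=np.linalg.lstsq(A,o2-o1,rcond=None)[0]
    a,b=o1+k[0]*r1,o2+k[1]*r2; return np.round((a+b)/2,1),round(np.linalg.norm(a-b),1)
E
python3 - <<'E'
from h import *
a=snap('scene','s0.png');b=snap('top','t0.png')
print(env.state(),env.grasp_offset)
for d in(a,b): print(d['vertical_fov'],d['cx'],d['cy'],ray(d,280,210))
for n in('s0','t0'):
    i=cv2.imread(f'pics/{n}.png'); cv2.imwrite(f'pics/{n}b.png',cv2.resize(i,(800,600),interpolation=cv2.INTER_CUBIC))
E
```

```text
{'time_s': 0.1, 'qpos': array([ 6.98432772e+01,  1.83484974e+01,  8.97014725e+01, -2.26730342e-03,
        7.20440140e+01, -1.14587388e+00]), 'qvel': array([-0.04101713, -0.08260472, -0.16950807, -0.10541823,  0.0259642 ,
       -0.10263029]), 'effort': array([-1.10524026e-03, -4.13333201e+01, -2.32507253e+01,  7.28400657e-02,
        4.23310418e-02, -4.59568878e-05]), 'ee_pos': array([187.15361312, 543.19308533, 213.18521861]), 'ee_rot': array([-1.79905992e+02,  2.75805867e-04,  1.60989852e+02]), 'force': array([ 1.02895563, -0.79516303,  0.02109262]), 'torque': array([-0.02223559,  0.01175827,  0.08933551]), 'gripper_force': 0.0, 'gripper_width': 90.91466245086572} 18.8
52.530801094652865 273.94781165874184 210.541501877521 (array([1035.67436843,  872.61491908,  846.75227724]), array([-0.4668423 , -0.70247957, -0.53738683]))
51.63626019158414 274.78667167598303 201.41592697449215 (array([ 324.08312254,   -8.59893703, 1298.01742416]), array([ 0.09524335, -0.02154608, -0.99548975]))
```

View pics/s0b.png

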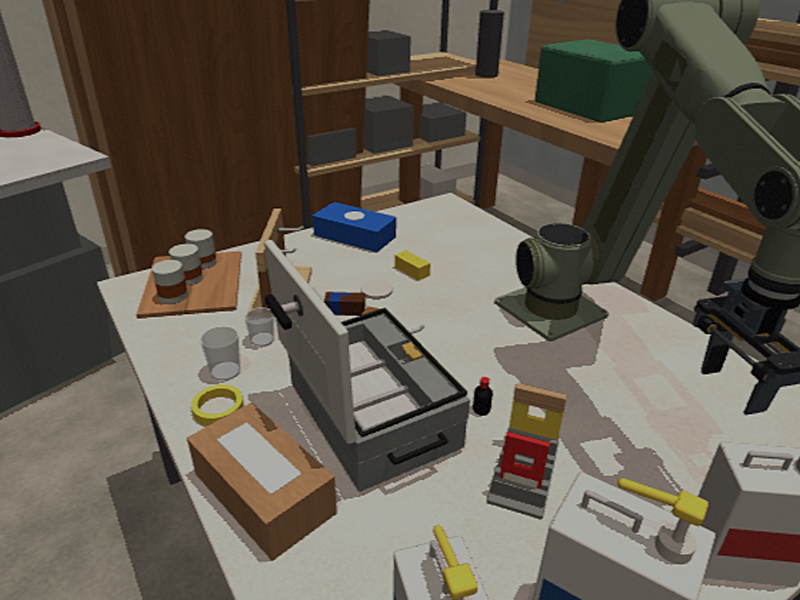

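View pics/t0b.png

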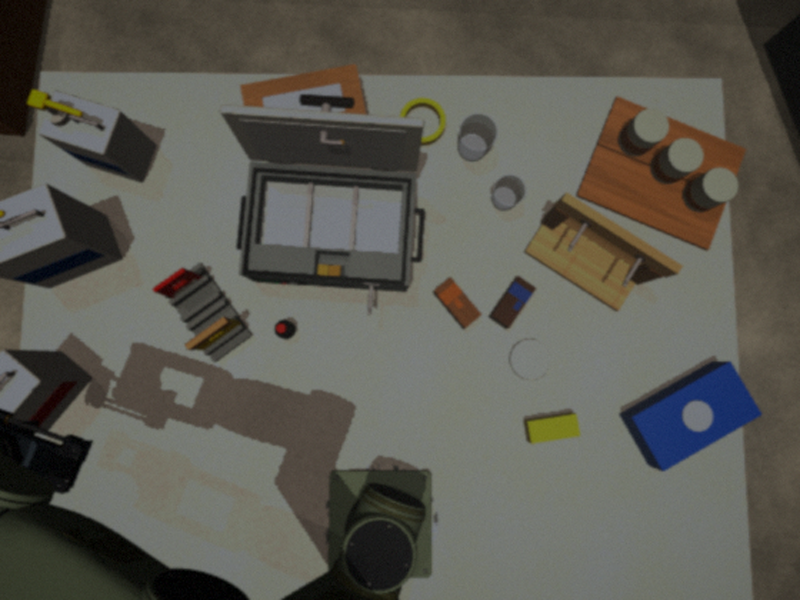

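The two overall pictures give these positions (pixels in the enlarged top view):
- **Orange-brown blank:** (457,302), which is blank2.
- **Dark blank with blue:** (512,302), which is blank3, or blank1 if it is blue-green.
- **Yellow block:** (552,428), the decoy.
- **Rack:** holds the red tag at (178,280) and the yellow squeegee with a wooden grip at (212,333).
- **Hook:** (372,300).
- **Pegs:** (575,235) and (632,270).

I'll check these in close crops.

```bash
python3 - <<'E'
import cv2
i=cv2.imread('pics/t0.png')
cv2.imwrite('pics/c1.png',cv2.resize(i[45:255,100:310],(600,600),interpolation=cv2.INTER_CUBIC)) # s=2.857
cv2.imwrite('pics/c2.png',cv2.resize(i[120:270,285:485],(800,600),interpolation=cv2.INTER_CUBIC)) # s=4
E
```

```text
(no output)
```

View pics/c1.png

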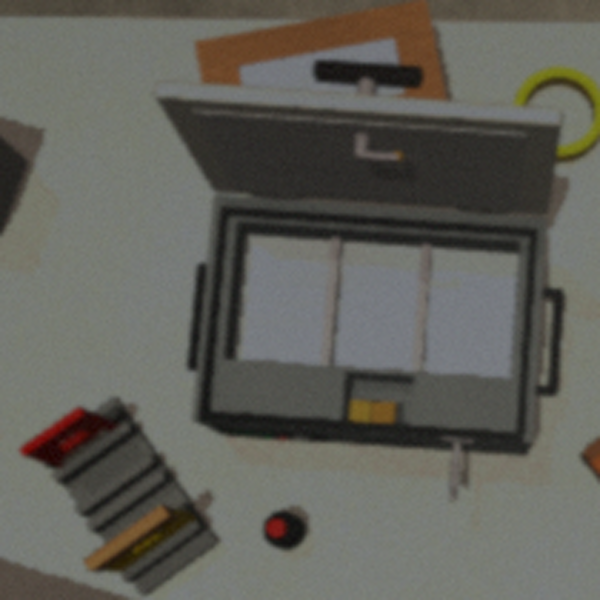

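View pics/c2.png

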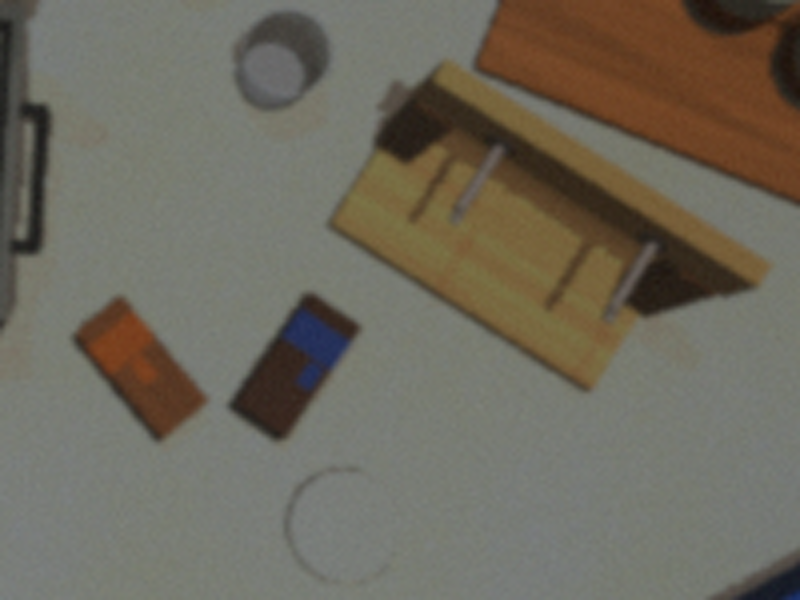

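```bash
python3 - <<'E'
from h import *
t=load('t0')
c1=lambda u,v,z: at(t,100+u/2.857,45+v/2.857,z)
c2=lambda u,v,z: at(t,285+u/4,120+v/4,z)
print('rim fl,fr,rl,rr',c1(198,428,130),c1(528,452,130),c1(215,197,130),c1(545,228,130))
print('floor',c1(233,360,85),c1(513,376,85),c1(247,238,85),c1(518,250,85))
print('ribs z97',c1(330,365,97),c1(420,370,97),c1(336,240,97),c1(427,245,97))
print('hook',c1(460,440,108),c1(454,496,112))
print('tbar(ang?)',c1(318,70,310),c1(420,75,310))
print('lid edge',c1(158,92,350),c1(560,115,350))
for n,q in dict(amber=[(75,338),(120,297),(207,400),(160,440)],blue=[(308,292),(360,326),(280,440),(230,406)]).items():
    p=np.array([c2(*a,40) for a in q]); print(n,p.tolist(),p.mean(0))
print('pegs',c2(500,150,155),c2(455,217,162),c2(655,243,155),c2(610,318,162))
print('bar',c2(445,62,185),c2(770,265,185))
print('tag grip',c1(25,453,140),c1(85,412,140)); print('sq grip',c1(88,567,140),c1(168,510,140))
print('rack',c1(118,400,40),c1(215,538,40),c1(145,592,40))
print('cups',c2(270,75,0),at(t,504*.7,200*.7,0),'drop',c1(285,530,0),'potlid',c2(345,525,10),'decoy',at(t,552*.7,428*.7,40))
E
```

```text
rim fl,fr,rl,rr [475.7 265.9 130. ] [454.4 -46.9 130. ] [701.4 256.6 130. ] [672.7 -63.1 130. ]
floor [549.7 244.1  85. ] [535.1 -33.4  85. ] [673.8 233.6  85. ] [663.3 -38.1  85. ]
ribs z97 [543.  146.5  97. ] [538.5  58.2  97. ] [668.9 143.   97. ] [664.4  52.6  97. ]
hook [468.2  18.2 108. ] [413.6  23.4 112. ]
tbar(ang?) [752.5 133.7 310. ] [748.8  49.1 310. ]
lid edge [715.9 254.4 350. ] [699.4 -64.8 350. ]
amber [[460.9, -105.1, 40.0], [491.2, -138.1, 40.0], [416.0, -200.9, 40.0], [386.8, -166.4, 40.0]] [ 438.725 -152.625   40.   ]
blue [[495.6, -276.0, 40.0], [470.7, -313.6, 40.0], [387.2, -253.6, 40.0], [411.7, -217.6, 40.0]] [ 441.3 -265.2   40. ]
pegs [ 577.  -382.9  155. ] [ 529.8 -349.1  162. ] [ 514.2 -484.9  155. ] [ 462.6 -449.9  162. ]
bar [ 629.2 -338.6  185. ] [ 495.1 -546.9  185. ]
tag grip [450.  424.4 140. ] [489.1 370.  140. ]
sq grip [344.1 361.2 140. ] [397.2 289.1 140. ]
rack [515.9 369.6  40. ] [375.4 266.4  40. ] [321. 335.  40.]
cups [ 668.8 -258.6    0. ] [ 664.9 -259.4    0. ] drop [385.7 202.5   0. ] potlid [ 326.2 -306.4   10. ] decoy [ 189.3 -339.8   40. ]
```

Found two blanks (amber/brown and dark/blue), one squeegee (yellow) and the red tag. I'll take the blue blank first, at about (441,-265) with its long axis at -35°.

```bash
cat >> h.py <<'E'
def plan(wps,start=None):
    """wps: list of (x,y,z,yaw); prints per leg rotation (rz units) then shift in tool axes (units)"""
    s=env.state(); p=np.array(s['ee_pos']) if start is None else np.array(start[:3],float)
    yaw=s['ee_rot'][2] if start is None else start[3]
    for x,y,z,w in wps:
        dz=(yaw-w+180)%360-180
        d=np.array([x,y,z])-p; c,n=np.cos(np.radians(w)),np.sin(np.radians(w))
        t=np.array([d[0]*c+d[1]*n,d[0]*n-d[1]*c,-d[2]])/500
        rows=int(np.ceil(np.linalg.norm(t)*500/60))
        q1=np.degrees(np.arctan2(y,x)); q6=(q1+90-w+180)%360-180
        print(f'rz {dz/30:.3f} | t {np.round(t,4)} rows>={rows} per {np.round(t/max(rows,1),4)} q6~{q6:.0f}')
        p=np.array([x,y,z]);yaw=w
E
python3 -c "
from h import *
plan([(441,-265,214,144.7),(441,-265,14,144.7),(441,-265,250,144.7),(599,101,250,177.3),(599,101,101,177.3)])"
```

```text
rz 0.543 | t [-1.3484 -1.0258 -0.0016] rows>=15 per [-0.0899 -0.0684 -0.0001] q6~-86
rz 0.000 | t [0.  0.  0.4] rows>=4 per [0.  0.  0.1] q6~-86
rz 0.000 | t [ 0.     0.    -0.472] rows>=4 per [ 0.     0.    -0.118] q6~-86
rz -1.087 | t [-0.2812  0.7461  0.    ] rows>=7 per [-0.0402  0.1066  0.    ] q6~-78
rz 0.000 | t [0.    0.    0.298] rows>=3 per [0.     0.     0.0993] q6~-78
```

Call:
{"fn": "send_rows", "kwargs": {"motion": [{"rz":0.27,"gripper":-1},{"rz":0.27},{"tx":-0.09,"ty":-0.068},{"tx":-0.09,"ty":-0.068},{"tx":-0.09,"ty":-0.068},{"tx":-0.09,"ty":-0.068},{"tx":-0.09,"ty":-0.068},{"tx":-0.09,"ty":-0.068},{"tx":-0.09,"ty":-0.068},{"tx":-0.09,"ty":-0.068},{"tx":-0.09,"ty":-0.068},{"tx":-0.09,"ty":-0.068}]}}

```text
invalid input at $.motion[0]: expected keys tx, ty, tz, rx, ry, rz, gripper
```

Call:
{"fn": "send_rows", "kwargs": {"motion": [{"tx":-0.09,"ty":-0.068},{"tx":-0.09,"ty":-0.068},{"tx":-0.09,"ty":-0.068},{"tx":-0.09,"ty":-0.068},{"tx":-0.09,"ty":-0.068},{}]}}

```text
invalid input at $.motion[0]: expected keys tx, ty, tz, rx, ry, rz, gripper
```

```bash
python3 - <<'E'
from h import *
d=snap('wrist','w1.png'); print(d['s']['ee_pos'],d['s']['ee_rot'],d['s']['force'],np.round(d['T_tool_cam'],3),d['vertical_fov'],d['cx'],d['cy'])
plan([(441,-265,214,144.7),(441,-265,14,144.7)])
E
```

```text
[187.15361312 543.19308533 213.18521861] [-1.79905992e+02  2.75805867e-04  1.60989852e+02] [ 1.02895563 -0.79516303  0.02109262] [[  -0.      -0.957   -0.289   82.268]
 [   1.      -0.       0.      -0.294]
 [  -0.      -0.289    0.957 -171.935]
 [   0.       0.       0.       1.   ]] 65.70646984690485 276.8091431445352 212.66711029030571
rz 0.543 | t [-1.3484 -1.026  -0.0014] rows>=15 per [-0.0899 -0.0684 -0.0001] q6~-86
rz 0.000 | t [0.  0.  0.4] rows>=4 per [0.  0.  0.1] q6~-86
```

View pics/w1.png

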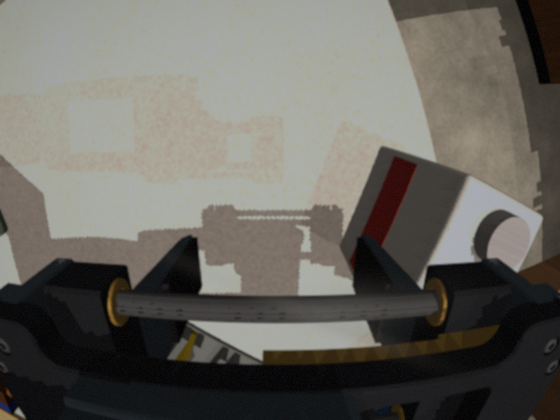

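The rows were refused because every key is needed in each row, so the arm hasn't moved. The wrist picture just shows the start place.

Call:
{"fn": "send_rows", "kwargs": {"motion": [{"tx":0,"ty":0,"tz":0,"rx":0,"ry":0,"rz":0.27,"gripper":-1},{"tx":0,"ty":0,"tz":0,"rx":0,"ry":0,"rz":0.27,"gripper":-1},{"tx":-0.09,"ty":-0.068,"tz":0,"rx":0,"ry":0,"rz":0,"gripper":-1},{"tx":-0.09,"ty":-0.068,"tz":0,"rx":0,"ry":0,"rz":0,"gripper":-1},{"tx":-0.09,"ty":-0.068,"tz":0,"rx":0,"ry":0,"rz":0,"gripper":-1},{"tx":-0.09,"ty":-0.068,"tz":0,"rx":0,"ry":0,"rz":0,"gripper":-1},{"tx":-0.09,"ty":-0.068,"tz":0,"rx":0,"ry":0,"rz":0,"gripper":-1},{"tx":-0.09,"ty":-0.068,"tz":0,"rx":0,"ry":0,"rz":0,"gripper":-1},{"tx":-0.09,"ty":-0.068,"tz":0,"rx":0,"ry":0,"rz":0,"gripper":-1},{"tx":-0.09,"ty":-0.068,"tz":0,"rx":0,"ry":0,"rz":0,"gripper":-1},{"tx":-0.09,"ty":-0.068,"tz":0,"rx":0,"ry":0,"rz":0,"gripper":-1},{"tx":-0.09,"ty":-0.068,"tz":0,"rx":0,"ry":0,"rz":0,"gripper":-1}]}}

```text
time_s: 1.65
ee_pos: [359.1, 4.6, 214.1]
ee_rot: [180.0, 0.0, 144.8]
force: [0.6, -0.5, 1.0]
gripper_width: 91.0
gripper_force: 0.0
```

Call:
{"fn": "send_rows", "kwargs": {"motion": [{"tx":-0.09,"ty":-0.068,"tz":0,"rx":0,"ry":0,"rz":0,"gripper":-1},{"tx":-0.09,"ty":-0.068,"tz":0,"rx":0,"ry":0,"rz":0,"gripper":-1},{"tx":-0.09,"ty":-0.068,"tz":0,"rx":0,"ry":0,"rz":0,"gripper":-1},{"tx":-0.09,"ty":-0.068,"tz":0,"rx":0,"ry":0,"rz":0,"gripper":-1},{"tx":-0.09,"ty":-0.068,"tz":0,"rx":0,"ry":0,"rz":0,"gripper":-1},{"tx":0,"ty":0,"tz":0,"rx":0,"ry":0,"rz":0,"gripper":-1},{"tx":0,"ty":0,"tz":0,"rx":0,"ry":0,"rz":0,"gripper":-1}]}}

```text
time_s: 2.52
ee_pos: [444.1, -261.7, 213.4]
ee_rot: [180.0, -0.1, 144.8]
force: [-0.4, -0.0, -0.4]
gripper_width: 91.3
gripper_force: 0.0
```

```bash
python3 - <<'E'
from h import *
d=snap('wrist','w2.png'); print(d['s']['ee_pos'],d['s']['ee_rot'],d['s']['force'])
plan([(441,-265,214,144.7),(441,-265,14,144.7)])
E
```

```text
[ 444.13776386 -261.67663766  213.36343028] [ 1.79978035e+02 -1.13362816e-01  1.44758906e+02] [-0.42031492 -0.04530203 -0.3906311 ]
rz 0.004 | t [ 0.0008 -0.0098 -0.0008] rows>=1 per [ 0.0008 -0.0098 -0.0008] q6~-86
rz 0.000 | t [0.  0.  0.4] rows>=4 per [0.  0.  0.1] q6~-86
```

View pics/w2.png

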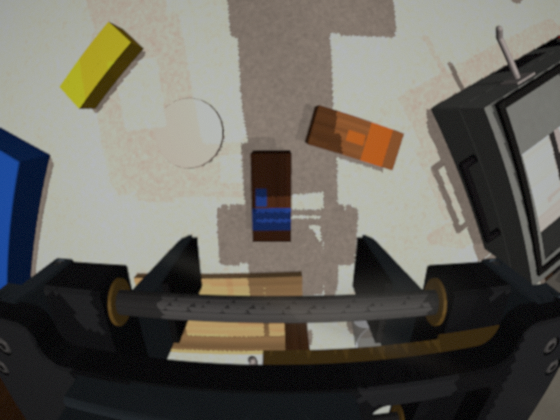

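The dark/blue blank is square to the gripper, at about (271,195). The amber blank is at (355,136) and the yellow decoy at (100,65).

```bash
python3 - <<'E'
from h import *
d=load('w2')
for u,v in[(252,152),(291,152),(291,241),(252,241),(318,107),(403,134),(393,168),(308,140)]: print(u,v,at(d,u,v,40))
E
```

```text
252 152 [ 391.6 -257.    40. ]
291 152 [ 415.6 -223.2   40. ]
291 241 [ 498.8 -280.6   40. ]
252 241 [ 473.1 -317.    40. ]
318 107 [ 392.3 -172.2   40. ]
403 134 [ 468.3 -107.7   40. ]
393 168 [ 494.3 -138.1   40. ]
308 140 [ 415.3 -201.    40. ]
```

Call:
{"fn": "send_rows", "kwargs": {"motion": [{"tx":-0.005,"ty":-0.01,"tz":0.1,"rx":0,"ry":0,"rz":0,"gripper":-1},{"tx":0,"ty":0,"tz":0.12,"rx":0,"ry":0,"rz":0,"gripper":-1},{"tx":0,"ty":0,"tz":0.1,"rx":0,"ry":0,"rz":0,"gripper":-1},{"tx":0,"ty":0,"tz":0.06,"rx":0,"ry":0,"rz":0,"gripper":-1},{"tx":0,"ty":0,"tz":0.02,"rx":0,"ry":0,"rz":0,"gripper":-1},{"tx":0,"ty":0,"tz":0,"rx":0,"ry":0,"rz":0,"gripper":1},{"tx":0,"ty":0,"tz":0,"rx":0,"ry":0,"rz":0,"gripper":1},{"tx":0,"ty":0,"tz":0,"rx":0,"ry":0,"rz":0,"gripper":1},{"tx":0,"ty":0,"tz":0,"rx":0,"ry":0,"rz":0,"gripper":1},{"tx":0,"ty":0,"tz":0,"rx":0,"ry":0,"rz":0,"gripper":1}], "grip_force": 25}}

```text
time_s: 3.82
ee_pos: [443.9, -268.0, 14.2]
ee_rot: [-180.0, 0.0, 144.8]
force: [-0.6, -2.2, 0.2]
gripper_width: 44.0
gripper_force: 0.8
```

Call:
{"fn": "send_rows", "kwargs": {"motion": [{"tx":0,"ty":0,"tz":0,"rx":0,"ry":0,"rz":0,"gripper":1},{"tx":0,"ty":0,"tz":-0.05,"rx":0,"ry":0,"rz":0,"gripper":1},{"tx":0,"ty":0,"tz":-0.1,"rx":0,"ry":0,"rz":0,"gripper":1},{"tx":0,"ty":0,"tz":-0.11,"rx":0,"ry":0,"rz":-0.35,"gripper":1},{"tx":0,"ty":0,"tz":-0.11,"rx":0,"ry":0,"rz":-0.35,"gripper":1},{"tx":0,"ty":0,"tz":-0.1,"rx":0,"ry":0,"rz":-0.35,"gripper":1},{"tx":0,"ty":0,"tz":0,"rx":0,"ry":0,"rz":-0.035,"gripper":1}]}}

```text
time_s: 4.7
ee_pos: [445.7, -268.8, 252.8]
ee_rot: [-179.8, 0.4, 177.4]
force: [0.2, -0.2, -2.1]
gripper_width: 44.0
gripper_force: 25.0
```

Call:
{"fn": "send_rows", "kwargs": {"motion": [{"tx":-0.039,"ty":0.107,"tz":0,"rx":0,"ry":0,"rz":0,"gripper":1},{"tx":-0.039,"ty":0.107,"tz":0,"rx":0,"ry":0,"rz":0,"gripper":1},{"tx":-0.039,"ty":0.107,"tz":0,"rx":0,"ry":0,"rz":0,"gripper":1},{"tx":-0.039,"ty":0.107,"tz":0,"rx":0,"ry":0,"rz":0,"gripper":1},{"tx":-0.039,"ty":0.107,"tz":0,"rx":0,"ry":0,"rz":0,"gripper":1},{"tx":-0.039,"ty":0.107,"tz":0,"rx":0,"ry":0,"rz":0,"gripper":1},{"tx":-0.039,"ty":0.107,"tz":0,"rx":0,"ry":0,"rz":0,"gripper":1},{"tx":0,"ty":0,"tz":0,"rx":0,"ry":0,"rz":0,"gripper":1},{"tx":0,"ty":0,"tz":0,"rx":0,"ry":0,"rz":0,"gripper":1}]}}

```text
time_s: 5.82
ee_pos: [596.7, 99.7, 246.9]
ee_rot: [-179.9, -0.2, 177.3]
force: [0.6, 0.6, -1.0]
gripper_width: 44.0
gripper_force: 25.0
```

```bash
python3 - <<'E'
from h import *
d=snap('wrist','w3.png'); print(d['s']['ee_pos'],d['s']['ee_rot'],d['s']['force'],d['s']['gripper_width'])
snap('top','t3.png')
E
```

```text
[596.65484866  99.72896059 246.88443151] [-179.92894685   -0.22501411  177.34121991] [ 0.64249798  0.58879969 -1.01605602] 43.98340371203381
```

View pics/w3.png

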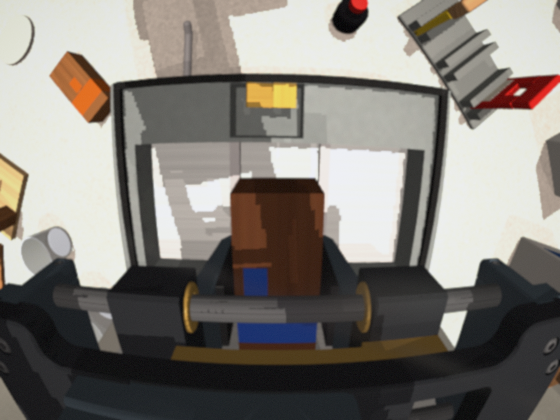

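The blue blank is held over the middle bay, square to it. The rib ends show at (240,145) and (320,145), and the outer front rim corners at (115,85) and (446,92).

```bash
python3 - <<'E'
from h import *
d=load('w3')
print('ribs',[at(d,u,145,97) for u in(240,320)])
print('rim',at(d,115,85,141),at(d,446,92,141),'floor fl',at(d,152,145,85),at(d,408,150,85))
print('hook base/tip',at(d,187,75,108),at(d,188,24,115))
print('dropper',at(d,350,20,20)); print('amber',at(d,82,85,40))
print('tag top',at(d,480,105,140),at(d,555,80,140))
plan([(597,101,101,177.3)])
E
```

```text
ribs [array([539.4,  65.6,  97. ]), array([543. , 144.8,  97. ])]
rim [469.7 -42.3 141. ] [489.5 260.1 141. ] floor fl [532.5 -32.   85. ] [550.4 243.7  85. ]
hook base/tip [465.8  19.1 108. ] [415.7  23.8 115. ]
dropper [390.6 199.2  20. ]
amber [ 443.9 -146.1   40. ]
tag top [498.8 300.6 140. ] [458.4 416.4 140. ]
rz -0.002 | t [-0.      0.0043  0.2941] rows>=3 per [-0.      0.0014  0.098 ] q6~-78
```

Call:
{"fn": "send_rows", "kwargs": {"motion": [{"tx":-0.009,"ty":0.005,"tz":0.08,"rx":0,"ry":0,"rz":0,"gripper":1},{"tx":0,"ty":0,"tz":0.08,"rx":0,"ry":0,"rz":0,"gripper":1},{"tx":0,"ty":0,"tz":0.07,"rx":0,"ry":0,"rz":0,"gripper":1},{"tx":0,"ty":0,"tz":0.04,"rx":0,"ry":0,"rz":0,"gripper":1},{"tx":0,"ty":0,"tz":0.016,"rx":0,"ry":0,"rz":0,"gripper":1},{"tx":0,"ty":0,"tz":0,"rx":0,"ry":0,"rz":0,"gripper":1},{"tx":0,"ty":0,"tz":0,"rx":0,"ry":0,"rz":0,"gripper":1}]}}

```text
time_s: 6.8
ee_pos: [603.0, 102.1, 107.2]
ee_rot: [180.0, 0.1, 177.3]
force: [-0.2, -0.4, -1.2]
gripper_width: 43.7
gripper_force: 25.0
```

Call:
{"fn": "send_rows", "kwargs": {"motion": [{"tx":0,"ty":0,"tz":0.006,"rx":0,"ry":0,"rz":0,"gripper":1},{"tx":0,"ty":0,"tz":0.004,"rx":0,"ry":0,"rz":0,"gripper":1},{"tx":0,"ty":0,"tz":0,"rx":0,"ry":0,"rz":0,"gripper":1},{"tx":0,"ty":0,"tz":0,"rx":0,"ry":0,"rz":0,"gripper":1}]}}

```text
time_s: 7.3
ee_pos: [602.3, 102.4, 101.0]
ee_rot: [180.0, 0.0, 177.3]
force: [0.4, 0.5, -0.8]
gripper_width: 43.9
gripper_force: 25.0
```

Call:
{"fn": "send_rows", "kwargs": {"motion": [{"tx":0,"ty":0,"tz":0,"rx":0,"ry":0,"rz":0,"gripper":-0.27},{"tx":0,"ty":0,"tz":0,"rx":0,"ry":0,"rz":0,"gripper":-0.27},{"tx":0,"ty":0,"tz":0,"rx":0,"ry":0,"rz":0,"gripper":-0.27},{"tx":0,"ty":0,"tz":-0.05,"rx":0,"ry":0,"rz":0,"gripper":-0.27},{"tx":0,"ty":0,"tz":-0.11,"rx":0,"ry":0,"rz":0,"gripper":-0.27},{"tx":0,"ty":0,"tz":-0.1,"rx":0,"ry":0,"rz":0,"gripper":-0.27},{"tx":0,"ty":0,"tz":-0.02,"rx":0,"ry":0,"rz":0.35,"gripper":-0.27},{"tx":0,"ty":0,"tz":0,"rx":0,"ry":0,"rz":0.35,"gripper":-1},{"tx":0,"ty":0,"tz":0,"rx":0,"ry":0,"rz":0.35,"gripper":-1},{"tx":0,"ty":0,"tz":0,"rx":0,"ry":0,"rz":0.35,"gripper":-1},{"tx":0,"ty":0,"tz":0,"rx":0,"ry":0,"rz":0.35,"gripper":-1},{"tx":0,"ty":0,"tz":0,"rx":0,"ry":0,"rz":0.35,"gripper":-1}]}}

```text
time_s: 8.8
ee_pos: [602.2, 102.3, 241.0]
ee_rot: [180.0, -0.0, 114.0]
force: [-0.7, 0.6, 0.4]
gripper_width: 90.8
gripper_force: 0.0
```

Call:
{"fn": "send_rows", "kwargs": {"motion": [{"tx":0,"ty":0,"tz":0,"rx":0,"ry":0,"rz":0.35,"gripper":-1},{"tx":0,"ty":0,"tz":0,"rx":0,"ry":0,"rz":0.35,"gripper":-1},{"tx":0,"ty":0,"tz":0,"rx":0,"ry":0,"rz":0.35,"gripper":-1},{"tx":0,"ty":0,"tz":0,"rx":0,"ry":0,"rz":0.35,"gripper":-1},{"tx":0,"ty":0,"tz":0,"rx":0,"ry":0,"rz":0.35,"gripper":-1},{"tx":0,"ty":0,"tz":0,"rx":0,"ry":0,"rz":0.35,"gripper":-1},{"tx":0,"ty":0,"tz":0,"rx":0,"ry":0,"rz":0.35,"gripper":-1},{"tx":0,"ty":0,"tz":0,"rx":0,"ry":0,"rz":0.03,"gripper":-1},{"tx":0,"ty":0,"tz":0,"rx":0,"ry":0,"rz":0,"gripper":-1}]}}

```text
time_s: 9.93
ee_pos: [602.2, 102.3, 241.0]
ee_rot: [-180.0, -0.0, 40.1]
force: [0.4, 0.4, -0.5]
gripper_width: 91.1
gripper_force: 0.0
```

```bash
python3 - <<'E'
from h import *
print(env.state()['ee_pos'],env.state()['ee_rot'])
plan([(441,-154,220,40),(441,-154,14,40),(441,-154,250,40),(599,13,250,-2.7)])
E
```

```text
[602.2202555  102.27689928 240.9975957 ] [-1.79997097e+02 -6.39323215e-03  4.00707689e+01]
rz 0.002 | t [-0.5765  0.1854  0.042 ] rows>=6 per [-0.0961  0.0309  0.007 ] q6~31
rz 0.000 | t [0.    0.    0.412] rows>=4 per [0.    0.    0.103] q6~31
rz 0.000 | t [ 0.     0.    -0.472] rows>=4 per [ 0.     0.    -0.118] q6~31
rz 1.423 | t [ 0.2999 -0.3485  0.    ] rows>=4 per [ 0.075  -0.0871  0.    ] q6~94
```

Now I'll move above amber and check it hasn't been knocked aside.

Call:
{"fn": "send_rows", "kwargs": {"motion": [{"tx":-0.096,"ty":0.031,"tz":0.007,"rx":0,"ry":0,"rz":0,"gripper":-1},{"tx":-0.096,"ty":0.031,"tz":0.007,"rx":0,"ry":0,"rz":0,"gripper":-1},{"tx":-0.096,"ty":0.031,"tz":0.007,"rx":0,"ry":0,"rz":0,"gripper":-1},{"tx":-0.096,"ty":0.031,"tz":0.007,"rx":0,"ry":0,"rz":0,"gripper":-1},{"tx":-0.096,"ty":0.031,"tz":0.007,"rx":0,"ry":0,"rz":0,"gripper":-1},{"tx":-0.096,"ty":0.031,"tz":0.007,"rx":0,"ry":0,"rz":0,"gripper":-1},{"tx":0,"ty":0,"tz":0,"rx":0,"ry":0,"rz":0,"gripper":-1},{"tx":0,"ty":0,"tz":0,"rx":0,"ry":0,"rz":0,"gripper":-1}]}}

```text
time_s: 10.92
ee_pos: [441.5, -153.7, 220.2]
ee_rot: [180.0, -0.1, 40.0]
force: [0.1, -0.6, 1.2]
gripper_width: 91.1
gripper_force: 0.0
```

```bash
python3 - <<'E'
from h import *
d=snap('wrist','w4.png'); print(d['s']['ee_pos'],d['s']['ee_rot'])
hsv=cv2.cvtColor(d['frame'],cv2.COLOR_RGB2HSV)
m=cv2.inRange(hsv,(3,120,40),(18,255,255)); m[250:]=0
n,l,st,c=cv2.connectedComponentsWithStats(m)
for i in range(1,n):
    if st[i,4]>300:
        (cx,cy),wh,a=cv2.minAreaRect(np.argwhere(l==i)[:,::-1].astype(np.float32)); print(st[i],cx,cy,wh,a,at(d,cx,cy,40))
E
```

```text
[ 441.52451612 -153.73534706  220.15564137] [ 1.79983059e+02 -5.70120232e-02  3.99573724e+01]
[ 260  146   39   88 3340] 278.9999694824219 189.49996948242188 (37.99999237060547, 86.99998474121094) 0.0 [ 445.3 -153.9   40. ]
[ 451  155  109   95 5189] 505.0 202.0 (94.0, 108.0) 90.0 [ 632.  -395.4   40. ]
```

Call:
{"fn": "send_rows", "kwargs": {"motion": [{"tx":0,"ty":0,"tz":0.12,"rx":0,"ry":0,"rz":0,"gripper":-1},{"tx":0,"ty":0,"tz":0.12,"rx":0,"ry":0,"rz":0,"gripper":-1},{"tx":0,"ty":0,"tz":0.1,"rx":0,"ry":0,"rz":0,"gripper":-1},{"tx":0,"ty":0,"tz":0.05,"rx":0,"ry":0,"rz":0,"gripper":-1},{"tx":0,"ty":0,"tz":0.022,"rx":0,"ry":0,"rz":0,"gripper":-1},{"tx":0,"ty":0,"tz":0,"rx":0,"ry":0,"rz":0,"gripper":1},{"tx":0,"ty":0,"tz":0,"rx":0,"ry":0,"rz":0,"gripper":1},{"tx":0,"ty":0,"tz":0,"rx":0,"ry":0,"rz":0,"gripper":1},{"tx":0,"ty":0,"tz":0,"rx":0,"ry":0,"rz":0,"gripper":1},{"tx":0,"ty":0,"tz":0,"rx":0,"ry":0,"rz":0,"gripper":1},{"tx":0,"ty":0,"tz":0,"rx":0,"ry":0,"rz":0,"gripper":1}], "grip_force": 25}}

```text
time_s: 12.35
ee_pos: [441.8, -154.3, 14.4]
ee_rot: [179.9, -0.0, 39.9]
force: [1.8, -0.8, 3.1]
gripper_width: 43.7
gripper_force: 25.0
```

Call:
{"fn": "send_rows", "kwargs": {"motion": [{"tx":0,"ty":0,"tz":-0.05,"rx":0,"ry":0,"rz":0,"gripper":1},{"tx":0,"ty":0,"tz":-0.1,"rx":0,"ry":0,"rz":0,"gripper":1},{"tx":0,"ty":0,"tz":-0.11,"rx":0,"ry":0,"rz":0.35,"gripper":1},{"tx":0,"ty":0,"tz":-0.11,"rx":0,"ry":0,"rz":0.35,"gripper":1},{"tx":0,"ty":0,"tz":-0.1,"rx":0,"ry":0,"rz":0.35,"gripper":1},{"tx":0,"ty":0,"tz":0,"rx":0,"ry":0,"rz":0.35,"gripper":1},{"tx":0,"ty":0,"tz":0,"rx":0,"ry":0,"rz":0.02,"gripper":1},{"tx":0,"ty":0,"tz":0,"rx":0,"ry":0,"rz":0,"gripper":1}]}}

```text
time_s: 13.35
ee_pos: [440.3, -153.6, 247.7]
ee_rot: [-179.9, 0.2, -2.5]
force: [0.3, 0.8, -2.3]
gripper_width: 43.8
gripper_force: 25.0
```

```bash
python3 - <<'E'
from h import *
plan([(598,14,249,-2.7),(598,14,101,-2.7)])
E
```

```text
rz 0.006 | t [ 0.2993 -0.3496 -0.0026] rows>=4 per [ 0.0748 -0.0874 -0.0007] q6~94
rz 0.000 | t [ 0.    -0.     0.296] rows>=3 per [ 0.     -0.      0.0987] q6~94
```

Call:
{"fn": "send_rows", "kwargs": {"motion": [{"tx":0.075,"ty":-0.0875,"tz":0,"rx":0,"ry":0,"rz":0,"gripper":1},{"tx":0.075,"ty":-0.0875,"tz":0,"rx":0,"ry":0,"rz":0,"gripper":1},{"tx":0.075,"ty":-0.0875,"tz":0,"rx":0,"ry":0,"rz":0,"gripper":1},{"tx":0.075,"ty":-0.0875,"tz":0,"rx":0,"ry":0,"rz":0,"gripper":1},{"tx":0,"ty":0,"tz":0,"rx":0,"ry":0,"rz":0,"gripper":1},{"tx":0,"ty":0,"tz":0,"rx":0,"ry":0,"rz":0,"gripper":1},{"tx":0,"ty":0,"tz":0.08,"rx":0,"ry":0,"rz":0,"gripper":1},{"tx":0,"ty":0,"tz":0.08,"rx":0,"ry":0,"rz":0,"gripper":1},{"tx":0,"ty":0,"tz":0.07,"rx":0,"ry":0,"rz":0,"gripper":1},{"tx":0,"ty":0,"tz":0.04,"rx":0,"ry":0,"rz":0,"gripper":1},{"tx":0,"ty":0,"tz":0.016,"rx":0,"ry":0,"rz":0,"gripper":1},{"tx":0,"ty":0,"tz":0,"rx":0,"ry":0,"rz":0,"gripper":1}]}}

```text
time_s: 14.85
ee_pos: [598.7, 13.2, 106.1]
ee_rot: [-180.0, 0.0, -2.7]
force: [-0.4, -1.2, -2.1]
gripper_width: 43.8
gripper_force: 25.0
```

```bash
python3 - <<'E'
from h import *
s=env.state();print(s['ee_pos'],s['force'])
E
```

```text
[598.71868454  13.22857978 106.08754508] [-0.37683412 -1.24831716 -2.11569647]
```

Call:
{"fn": "send_rows", "kwargs": {"motion": [{"tx":0,"ty":0,"tz":0.006,"rx":0,"ry":0,"rz":0,"gripper":1},{"tx":0,"ty":0,"tz":0.003,"rx":0,"ry":0,"rz":0,"gripper":1},{"tx":0,"ty":0,"tz":0,"rx":0,"ry":0,"rz":0,"gripper":1},{"tx":0,"ty":0,"tz":0,"rx":0,"ry":0,"rz":0,"gripper":-0.27},{"tx":0,"ty":0,"tz":0,"rx":0,"ry":0,"rz":0,"gripper":-0.27},{"tx":0,"ty":0,"tz":0,"rx":0,"ry":0,"rz":0,"gripper":-0.27},{"tx":0,"ty":0,"tz":-0.05,"rx":0,"ry":0,"rz":0,"gripper":-0.27},{"tx":0,"ty":0,"tz":-0.12,"rx":0,"ry":0,"rz":0,"gripper":-0.27},{"tx":0,"ty":0,"tz":-0.12,"rx":0,"ry":0,"rz":0,"gripper":-0.27},{"tx":-0.08,"ty":0,"tz":-0.09,"rx":0,"ry":0,"rz":0,"gripper":-0.27},{"tx":-0.12,"ty":0,"tz":0,"rx":0,"ry":0,"rz":0,"gripper":-0.27},{"tx":0,"ty":0,"tz":0,"rx":0,"ry":0,"rz":0,"gripper":-0.27}]}}

```text
time_s: 16.35
ee_pos: [495.1, 18.7, 292.1]
ee_rot: [-180.0, 0.1, -2.6]
force: [0.8, 0.3, -1.0]
gripper_width: 58.0
gripper_force: 0.0
```

```bash
python3 - <<'E'
from h import *
d=snap('scene','s5.png'); w=snap('wrist','w5.png'); print(w['s']['ee_pos'],w['s']['ee_rot'])
a=cv2.resize(d['frame'][190:350,170:370],(400,320)); 
cv2.imwrite('pics/c5.png',np.hstack([cv2.resize(w['frame'],(427,320)),a[:,:370]])[:,:,::-1])
E
```

```text
[497.76559616  18.66663202 292.2210426 ] [-1.79991025e+02 -8.39585177e-02 -2.64591890e+00]
```

View pics/c5.png

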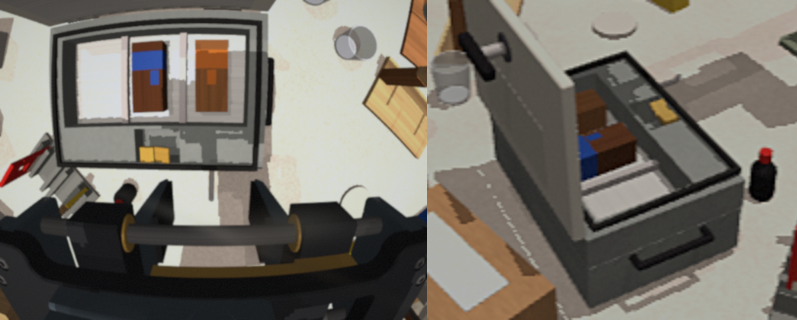

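Both blanks lie flat in the middle and right bays (wrist view (150,77) and (211,75)). Next is the lid, so I'll locate it by triangulation.

```bash
python3 - <<'E'
from h import *
t=load('t0');s=load('s0');w=load('w5')
c1=lambda u,v:(100+u/2.857,45+v/2.857)
S=lambda u,v:(u*.7,v*.7)
print('bar',tri(s,S(278,311),t,c1(368,72)))
print('barends',tri(s,S(268,297),t,c1(420,75)),tri(s,S(289,326),t,c1(317,70)))
print('lid corners',tri(s,S(266,242),t,c1(560,115)),tri(s,S(352,441),t,c1(215,190)))
k=560/427
for n,u,v,z in[('rib',127,38,97),('rib',129,122,97),('rib',183,33,97),('rib',187,122,97),('hook',212,168,108),('hooktip',212,198,113),('rimRR',263,13,130),('rimFR',263,168,130),('rimFL',57,163,130)]: print(n,at(w,u*k,v*k,z))
plan([(498,20,400,-2.7),(760,20,400,-2.7)])
E
```

```text
bar (array([751.6,  92.6, 308. ]), np.float64(0.6))
barends (array([749.3,  48.8, 310.1]), np.float64(1.1)) (array([753.3, 135.8, 305.3]), np.float64(2.5))
lid corners (array([700.7, -65.3, 348.7]), np.float64(1.8)) (array([709.1, 254.3, 134.7]), np.float64(5.3))
rib [670.6 137.6  97. ]
rib [539.8 143.3  97. ]
rib [667.9  51.7  97. ]
rib [533.5  52.9  97. ]
hook [463.4  18.8 108. ]
hooktip [415.9  21.  113. ]
rimRR [686.2 -60.5 130. ]
rimFR [467.  -54.8 130. ]
rimFL [489.4 269.4 130. ]
rz 0.001 | t [-0.0026 -0.0027 -0.2159] rows>=2 per [-0.0013 -0.0014 -0.108 ] q6~95
rz 0.000 | t [ 0.5234 -0.0247  0.    ] rows>=5 per [ 0.1047 -0.0049  0.    ] q6~94
```

Call:
{"fn": "send_rows", "kwargs": {"motion": [{"tx":0,"ty":0,"tz":-0.11,"rx":0,"ry":0,"rz":0,"gripper":1},{"tx":0,"ty":0,"tz":-0.11,"rx":0,"ry":0,"rz":0,"gripper":1},{"tx":0.1,"ty":-0.005,"tz":0,"rx":0,"ry":0,"rz":0,"gripper":1},{"tx":0.11,"ty":-0.005,"tz":0,"rx":0,"ry":0,"rz":0,"gripper":1},{"tx":0.11,"ty":-0.005,"tz":0,"rx":0,"ry":0,"rz":0,"gripper":1},{"tx":0.11,"ty":-0.005,"tz":0,"rx":0,"ry":0,"rz":0,"gripper":1},{"tx":0.1,"ty":-0.005,"tz":0,"rx":0,"ry":0,"rz":0,"gripper":1},{"tx":0,"ty":0,"tz":0,"rx":0,"ry":0,"rz":0,"gripper":1},{"tx":0,"ty":0,"tz":0,"rx":0,"ry":0,"rz":0,"gripper":1}]}}

```text
time_s: 17.58
ee_pos: [765.3, 18.7, 399.6]
ee_rot: [180.0, 0.1, -2.7]
force: [0.2, 0.5, -0.7]
gripper_width: 1.0
gripper_force: 0.0
```

Call:
{"fn": "send_rows", "kwargs": {"motion": [{"tx":0,"ty":0,"tz":0.08,"rx":0,"ry":0,"rz":0,"gripper":1},{"tx":0,"ty":0,"tz":0.07,"rx":0,"ry":0,"rz":0,"gripper":1},{"tx":-0.03,"ty":0,"tz":0,"rx":0,"ry":0,"rz":0,"gripper":1},{"tx":-0.03,"ty":0,"tz":0,"rx":0,"ry":0,"rz":0,"gripper":1},{"tx":-0.03,"ty":0,"tz":0.003,"rx":0,"ry":0,"rz":0,"gripper":1},{"tx":-0.03,"ty":0,"tz":0.003,"rx":0,"ry":0,"rz":0,"gripper":1},{"tx":-0.03,"ty":0,"tz":0.003,"rx":0,"ry":0,"rz":0,"gripper":1},{"tx":-0.03,"ty":0,"tz":0.008,"rx":0,"ry":0,"rz":0,"gripper":1},{"tx":-0.03,"ty":0,"tz":0.008,"rx":0,"ry":0,"rz":0,"gripper":1},{"tx":-0.03,"ty":0,"tz":0.008,"rx":0,"ry":0,"rz":0,"gripper":1}]}}

```text
time_s: 18.82
ee_pos: [643.5, 24.7, 313.4]
ee_rot: [-179.9, -0.4, -2.7]
force: [3.3, -0.0, 1.1]
gripper_width: 0.5
gripper_force: 1.0
```

Call:
{"fn": "send_rows", "kwargs": {"motion": [{"tx":-0.03,"ty":0,"tz":0.01,"rx":0,"ry":0,"rz":0,"gripper":1},{"tx":-0.03,"ty":0,"tz":0.01,"rx":0,"ry":0,"rz":0,"gripper":1},{"tx":-0.03,"ty":0,"tz":0.01,"rx":0,"ry":0,"rz":0,"gripper":1},{"tx":-0.03,"ty":0,"tz":0.015,"rx":0,"ry":0,"rz":0,"gripper":1},{"tx":-0.03,"ty":0,"tz":0.015,"rx":0,"ry":0,"rz":0,"gripper":1}]}}

```text
time_s: 19.45
ee_pos: [567.9, 27.8, 282.3]
ee_rot: [-180.0, -0.3, -2.7]
force: [0.9, 1.1, -0.7]
gripper_width: 0.3
gripper_force: 0.2
```

Call:
{"fn": "send_rows", "kwargs": {"motion": [{"tx":-0.06,"ty":0,"tz":-0.1,"rx":0,"ry":0,"rz":0,"gripper":0},{"tx":-0.1,"ty":0,"tz":-0.1,"rx":0,"ry":0,"rz":0,"gripper":0},{"tx":-0.06,"ty":0,"tz":0,"rx":0,"ry":0,"rz":-0.333,"gripper":0},{"tx":0,"ty":0,"tz":0,"rx":0,"ry":0,"rz":-0.333,"gripper":0},{"tx":0,"ty":0,"tz":0,"rx":0,"ry":0,"rz":-0.333,"gripper":0},{"tx":0,"ty":0,"tz":0,"rx":0,"ry":0,"rz":-0.333,"gripper":0},{"tx":0,"ty":0,"tz":0,"rx":0,"ry":0,"rz":-0.333,"gripper":0},{"tx":0,"ty":0,"tz":0,"rx":0,"ry":0,"rz":-0.333,"gripper":0},{"tx":0,"ty":0,"tz":0,"rx":0,"ry":0,"rz":-0.333,"gripper":0},{"tx":0,"ty":0,"tz":0,"rx":0,"ry":0,"rz":-0.333,"gripper":0},{"tx":0,"ty":0,"tz":0,"rx":0,"ry":0,"rz":-0.336,"gripper":0},{"tx":0,"ty":0,"tz":0,"rx":0,"ry":0,"rz":0,"gripper":0}]}}

```text
time_s: 20.95
ee_pos: [463.9, 32.6, 375.7]
ee_rot: [179.8, -0.0, 87.2]
force: [-0.4, -0.4, -1.0]
gripper_width: 45.7
gripper_force: 0.0
```

Call:
{"fn": "send_rows", "kwargs": {"motion": [{"tx":0,"ty":0,"tz":0,"rx":0,"ry":0,"rz":0,"gripper":0},{"tx":0,"ty":0,"tz":0,"rx":0,"ry":0,"rz":0,"gripper":0},{"tx":0,"ty":0,"tz":0,"rx":0,"ry":0,"rz":0,"gripper":0},{"tx":0,"ty":0,"tz":0,"rx":0,"ry":0,"rz":0,"gripper":0},{"tx":0,"ty":0,"tz":0,"rx":0,"ry":0,"rz":0,"gripper":0},{"tx":0,"ty":0,"tz":0,"rx":0,"ry":0,"rz":0,"gripper":0}]}}

```text
time_s: 21.7
ee_pos: [465.7, 32.7, 374.0]
ee_rot: [-180.0, -0.0, 87.3]
force: [1.1, -0.2, -0.1]
gripper_width: 45.8
gripper_force: 0.0
```

```bash
python3 - <<'E'
from h import *
t=snap('top','t6.png');s=snap('scene','s6.png')
print(env.state()['ee_pos'],env.state()['ee_rot'])
a=cv2.resize(t['frame'][95:225,150:310],None,fx=2.5,fy=2.5); b=cv2.resize(s['frame'][190:345,175:335],None,fx=2.5,fy=2.5)
h=min(len(a),len(b)); cv2.imwrite('pics/c6.png',np.hstack([a[:h],b[:h]])[:,:,::-1])
E
```

```text
[465.65198853  32.68578338 374.0703821 ] [-1.79991078e+02 -5.28640872e-03  8.73406702e+01]
```

View pics/c6.png

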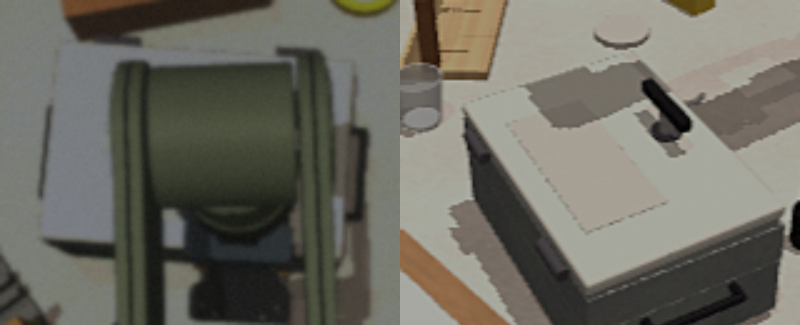

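The lid is shut. In the scene view the bar runs from (645,83) to (689,128) in the crop.

```bash
python3 - <<'E'
from h import *
s=load('s6')
f=lambda u,v:at(s,175+(u-400)/2.5,190+v/2.5,191)
a,b,c=f(645,86),f(689,125),f(667,104)
print(a,b,c,np.degrees(np.arctan2(*(a-b)[:2])))
plan([(c[0],c[1],260,87.3),(c[0],c[1],175,87.3)])
E
```

```text
[522.   66.5 191. ] [521.5 150.6 191. ] [520.2 107.4 191. ] 179.659363231531
rz 0.001 | t [0.1544 0.1019 0.2281] rows>=3 per [0.0515 0.034  0.076 ] q6~14
rz 0.000 | t [0.   0.   0.17] rows>=2 per [0.    0.    0.085] q6~14
```

Call:
{"fn": "send_rows", "kwargs": {"motion": [{"tx":0.051,"ty":0.035,"tz":0.076,"rx":0,"ry":0,"rz":0,"gripper":0},{"tx":0.051,"ty":0.035,"tz":0.076,"rx":0,"ry":0,"rz":0,"gripper":0},{"tx":0.05,"ty":0.035,"tz":0.076,"rx":0,"ry":0,"rz":0,"gripper":0},{"tx":0,"ty":0,"tz":0,"rx":0,"ry":0,"rz":0,"gripper":0},{"tx":0,"ty":0,"tz":0,"rx":0,"ry":0,"rz":0,"gripper":0}]}}

```text
time_s: 22.42
ee_pos: [521.8, 105.8, 261.1]
ee_rot: [179.9, 0.0, 87.3]
force: [1.2, 0.1, 0.1]
gripper_width: 45.5
gripper_force: 0.0
```

```bash
python3 - <<'E'
from h import *
d=snap('wrist','w7.png'); print(d['s']['ee_pos'])
E
```

```text
[521.84427915 105.83523397 261.11089094]
```

View pics/w7.png

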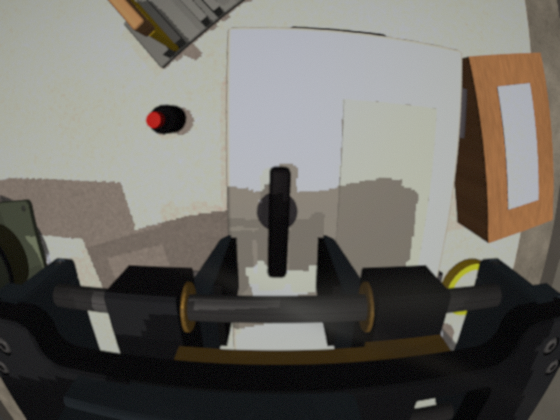

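The bar runs from (280,168) to (277,276), centred between the fingers. I'll descend, grip and turn.

Call:
{"fn": "send_rows", "kwargs": {"motion": [{"tx":0,"ty":0,"tz":0.07,"rx":0,"ry":0,"rz":0,"gripper":0},{"tx":0,"ty":0,"tz":0.07,"rx":0,"ry":0,"rz":0,"gripper":0},{"tx":0,"ty":0,"tz":0.034,"rx":0,"ry":0,"rz":0,"gripper":0},{"tx":0,"ty":0,"tz":0,"rx":0,"ry":0,"rz":0,"gripper":0},{"tx":0,"ty":0,"tz":0,"rx":0,"ry":0,"rz":0,"gripper":1},{"tx":0,"ty":0,"tz":0,"rx":0,"ry":0,"rz":0,"gripper":1},{"tx":0,"ty":0,"tz":0,"rx":0,"ry":0,"rz":0,"gripper":1},{"tx":0,"ty":0,"tz":0,"rx":0,"ry":0,"rz":0,"gripper":1},{"tx":0,"ty":0,"tz":0,"rx":0,"ry":0,"rz":0,"gripper":1}], "grip_force": 30}}

```text
time_s: 23.6
ee_pos: [522.6, 106.3, 173.6]
ee_rot: [179.9, -0.0, 87.3]
force: [3.5, 0.6, 0.9]
gripper_width: 16.1
gripper_force: 29.9
```

Call:
{"fn": "send_rows", "kwargs": {"motion": [{"tx":0,"ty":0,"tz":0,"rx":0,"ry":0,"rz":0.3,"gripper":1},{"tx":0,"ty":0,"tz":0,"rx":0,"ry":0,"rz":0.3,"gripper":1},{"tx":0,"ty":0,"tz":0,"rx":0,"ry":0,"rz":0.3,"gripper":1},{"tx":0,"ty":0,"tz":0,"rx":0,"ry":0,"rz":0.3,"gripper":1},{"tx":0,"ty":0,"tz":0.002,"rx":0,"ry":0,"rz":0.3,"gripper":1},{"tx":0,"ty":0,"tz":0.003,"rx":0,"ry":0,"rz":0.3,"gripper":1},{"tx":0,"ty":0,"tz":0.003,"rx":0,"ry":0,"rz":0.3,"gripper":1},{"tx":0,"ty":0,"tz":0.002,"rx":0,"ry":0,"rz":0.3,"gripper":1},{"tx":0,"ty":0,"tz":0.001,"rx":0,"ry":0,"rz":0.3,"gripper":1},{"tx":0,"ty":0,"tz":0,"rx":0,"ry":0,"rz":0.3,"gripper":1},{"tx":0,"ty":0,"tz":0,"rx":0,"ry":0,"rz":0,"gripper":1},{"tx":0,"ty":0,"tz":0,"rx":0,"ry":0,"rz":0,"gripper":1}]}}

```text
time_s: 25.1
ee_pos: [521.7, 106.1, 169.5]
ee_rot: [180.0, -0.1, -2.6]
force: [-1.9, -0.2, 9.7]
gripper_width: 15.8
gripper_force: 30.0
```

```bash
python3 - <<'E'
from h import *
s=env.state(); print(s['ee_pos'],s['ee_rot'],s['force'],s['torque'],s['gripper_width'])
E
```

```text
[521.69972797 106.09800843 169.53934816] [ 1.79995819e+02 -8.64299527e-02 -2.60474012e+00] [-1.91060713 -0.1509409   9.65355036] [-0.3536532   0.40432499 -0.09038859] 15.798516769176752
```

Call:
{"fn": "send_rows", "kwargs": {"motion": [{"tx":0,"ty":0,"tz":0,"rx":0,"ry":0,"rz":0.1,"gripper":1},{"tx":0,"ty":0,"tz":0,"rx":0,"ry":0,"rz":0,"gripper":1},{"tx":0,"ty":0,"tz":0,"rx":0,"ry":0,"rz":0,"gripper":-0.2},{"tx":0,"ty":0,"tz":0,"rx":0,"ry":0,"rz":0,"gripper":-0.2},{"tx":0,"ty":0,"tz":0,"rx":0,"ry":0,"rz":0,"gripper":-0.2},{"tx":0,"ty":0,"tz":-0.04,"rx":0,"ry":0,"rz":0,"gripper":-0.2},{"tx":0,"ty":0,"tz":-0.1,"rx":0,"ry":0,"rz":0,"gripper":-0.2},{"tx":0,"ty":0,"tz":-0.1,"rx":0,"ry":0,"rz":0,"gripper":-0.2},{"tx":-0.1,"ty":0,"tz":0,"rx":0,"ry":0,"rz":0,"gripper":-0.2},{"tx":-0.1,"ty":0,"tz":0,"rx":0,"ry":0,"rz":0,"gripper":-0.2},{"tx":0,"ty":0,"tz":0,"rx":0,"ry":0,"rz":0,"gripper":-0.2},{"tx":0,"ty":0,"tz":0,"rx":0,"ry":0,"rz":0,"gripper":-0.2}]}}

```text
time_s: 26.6
ee_pos: [422.5, 116.0, 287.8]
ee_rot: [-180.0, -0.1, -5.6]
force: [0.1, 0.4, -0.2]
gripper_width: 54.4
gripper_force: 0.0
```

```bash
python3 - <<'E'
from h import *
w=snap('wrist','w8.png');s=snap('scene','s8.png')
print(w['s']['ee_pos'],w['s']['ee_rot'])
b=cv2.resize(s['frame'][190:345,175:330],(400,400)); a=cv2.resize(w['frame'],None,fx=.7,fy=.7)
a=np.vstack([a,np.zeros((400-len(a),a.shape[1],3),np.uint8)])
cv2.imwrite('pics/c8.png',np.hstack([a,b])[:,:,::-1])
E
```

```text
[422.53735302 116.03227546 287.76982911] [-1.79988444e+02 -5.32483891e-02 -5.64807038e+00]
```

View pics/c8.png

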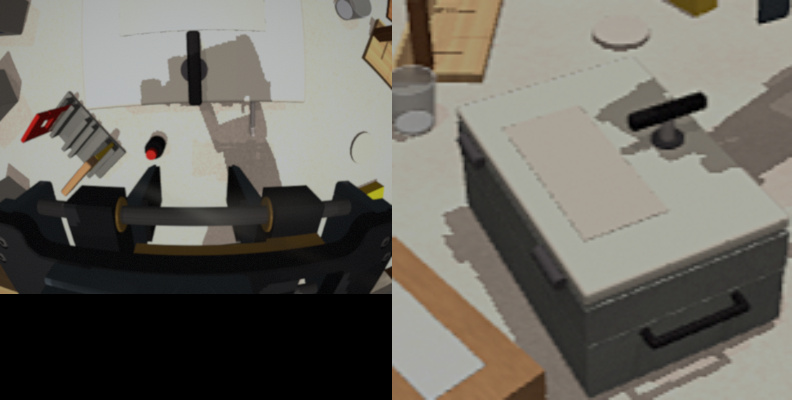

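The bar now lies square to the hinge and the lid gap has closed. In the wrist half of the picture the hook runs from (250,103) to (254,130), the tag is at (40,122), and the squeegee grip spans (68,190) to (115,148). Now the tag.

```bash
python3 - <<'E'
from h import *
w=load('w8'); k=1/.7
print('hook',at(w,250*k,103*k,108),at(w,254*k,131*k,114))
print('sq top',at(w,66*k,191*k,140),at(w,113*k,150*k,140),'tag',at(w,24*k,140*k,140),at(w,42*k,107*k,140))
plan([(470,396,260,126)])
E
```

```text
hook [464.9  22.9 108. ] [420.6  20.  114. ]
sq top [352.9 351.  140. ] [418.7 240.8 140. ] tag [454.8 418.5 140. ] [504.6 359.1 140. ]
rz -4.389 | t [0.3979 0.4051 0.0549] rows>=5 per [0.0796 0.081  0.011 ] q6~4
```

Call:
{"fn": "send_rows", "kwargs": {"motion": [{"tx":0,"ty":0,"tz":0,"rx":0,"ry":0,"rz":-0.338,"gripper":-0.2},{"tx":0,"ty":0,"tz":0,"rx":0,"ry":0,"rz":-0.338,"gripper":-0.2},{"tx":0,"ty":0,"tz":0,"rx":0,"ry":0,"rz":-0.338,"gripper":-0.2},{"tx":0,"ty":0,"tz":0,"rx":0,"ry":0,"rz":-0.338,"gripper":-0.2},{"tx":0,"ty":0,"tz":0,"rx":0,"ry":0,"rz":-0.338,"gripper":-0.2},{"tx":0,"ty":0,"tz":0,"rx":0,"ry":0,"rz":-0.338,"gripper":-0.2},{"tx":0,"ty":0,"tz":0,"rx":0,"ry":0,"rz":-0.338,"gripper":-0.2},{"tx":0,"ty":0,"tz":0,"rx":0,"ry":0,"rz":-0.338,"gripper":-0.2},{"tx":0,"ty":0,"tz":0,"rx":0,"ry":0,"rz":-0.338,"gripper":-0.2},{"tx":0,"ty":0,"tz":0,"rx":0,"ry":0,"rz":-0.338,"gripper":-0.2},{"tx":0,"ty":0,"tz":0,"rx":0,"ry":0,"rz":-0.338,"gripper":-0.2},{"tx":0,"ty":0,"tz":0,"rx":0,"ry":0,"rz":-0.338,"gripper":-0.2}]}}

```text
time_s: 28.2
ee_pos: [423.2, 115.9, 287.2]
ee_rot: [-180.0, -0.0, 116.3]
force: [-0.4, 0.7, -0.5]
gripper_width: 54.3
gripper_force: 0.0
```

Call:
{"fn": "send_rows", "kwargs": {"motion": [{"tx":0,"ty":0,"tz":0,"rx":0,"ry":0,"rz":-0.32,"gripper":-0.2},{"tx":0.08,"ty":0.081,"tz":0.011,"rx":0,"ry":0,"rz":0,"gripper":-0.2},{"tx":0.08,"ty":0.081,"tz":0.011,"rx":0,"ry":0,"rz":0,"gripper":-0.2},{"tx":0.08,"ty":0.081,"tz":0.011,"rx":0,"ry":0,"rz":0,"gripper":-0.2},{"tx":0.08,"ty":0.081,"tz":0.011,"rx":0,"ry":0,"rz":0,"gripper":-0.2},{"tx":0.08,"ty":0.081,"tz":0.011,"rx":0,"ry":0,"rz":0,"gripper":-0.2},{"tx":0,"ty":0,"tz":0,"rx":0,"ry":0,"rz":0,"gripper":-0.2},{"tx":0,"ty":0,"tz":0,"rx":0,"ry":0,"rz":0,"gripper":-0.2}]}}

```text
time_s: 29.2
ee_pos: [470.7, 396.2, 259.2]
ee_rot: [-179.9, 0.0, 125.6]
force: [0.0, -0.9, 0.8]
gripper_width: 54.9
gripper_force: 0.0
```

```bash
python3 - <<'E'
from h import *
w=snap('wrist','w9.png'); print(w['s']['ee_pos'],w['s']['ee_rot'])
E
```

```text
[470.65937446 396.23613076 259.18019931] [-1.79897186e+02  3.44932493e-02  1.25617512e+02]
```

View pics/w9.png

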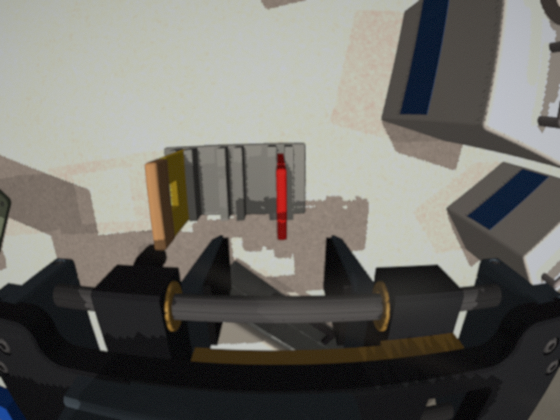

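The tag shows edge-on at (281,155–238), parallel to the tool's x, and the squeegee grip is at (160,160–247).

```bash
python3 - <<'E'
from h import *
w=load('w9')
for u,v in[(282,238),(281,165),(281,155),(286,230),(277,230),(160,247),(152,165)]: print(u,v,at(w,u,v,140))
e=at(w,282,238,140);f=at(w,281,165,140)
print(np.degrees(np.arctan2(*(e-f)[[1,0]])), np.linalg.norm(e-f))
e=at(w,160,247,140);f=at(w,152,162,140)
print(np.degrees(np.arctan2(*(e-f)[[1,0]])), np.linalg.norm(e-f))
E
```

```text
282 238 [492.6 373.5 140. ]
281 165 [450.7 429.9 140. ]
281 155 [445.4 437.3 140. ]
286 230 [490.9 382.3 140. ]
277 230 [483.9 377.3 140. ]
160 247 [398.5 292.5 140. ]
152 165 [350.2 360.7 140. ]
-53.391054854445656 70.2607287181111
-54.83971871212236 86.47849443647826
```

Call:
{"fn": "send_rows", "kwargs": {"motion": [{"tx":0.005,"ty":0.005,"tz":0.08,"rx":0,"ry":0,"rz":-0.02,"gripper":-0.2},{"tx":0,"ty":0,"tz":0.1,"rx":0,"ry":0,"rz":0,"gripper":-0.2},{"tx":0,"ty":0,"tz":0.08,"rx":0,"ry":0,"rz":0,"gripper":-0.2},{"tx":0,"ty":0,"tz":0.05,"rx":0,"ry":0,"rz":0,"gripper":-0.2},{"tx":0,"ty":0,"tz":0,"rx":0,"ry":0,"rz":0,"gripper":-0.2},{"tx":0,"ty":0,"tz":0,"rx":0,"ry":0,"rz":0,"gripper":1},{"tx":0,"ty":0,"tz":0,"rx":0,"ry":0,"rz":0,"gripper":1},{"tx":0,"ty":0,"tz":0,"rx":0,"ry":0,"rz":0,"gripper":1},{"tx":0,"ty":0,"tz":0,"rx":0,"ry":0,"rz":0,"gripper":1},{"tx":0,"ty":0,"tz":0,"rx":0,"ry":0,"rz":0,"gripper":1}], "grip_force": 20}}

```text
time_s: 30.5
ee_pos: [471.1, 400.3, 105.3]
ee_rot: [179.9, -0.0, 126.2]
force: [0.2, 0.1, 1.4]
gripper_width: 9.6
gripper_force: 20.0
```

```bash
python3 - <<'E'
from h import *
plan([(471,400,265,87.3),(370,24,265,87.3)],start=(471.1,400.3,105.3,126.2))
E
```

```text
rz 1.297 | t [-6.000e-04 -2.000e-04 -3.194e-01] rows>=3 per [-2.000e-04 -1.000e-04 -1.065e-01] q6~43
rz 0.000 | t [-0.7607 -0.1664  0.    ] rows>=7 per [-0.1087 -0.0238  0.    ] q6~6
```

Call:
{"fn": "send_rows", "kwargs": {"motion": [{"tx":0,"ty":0,"tz":-0.06,"rx":0,"ry":0,"rz":0,"gripper":1},{"tx":0,"ty":0,"tz":-0.08,"rx":0,"ry":0,"rz":0,"gripper":1},{"tx":0,"ty":0,"tz":-0.1,"rx":0,"ry":0,"rz":0,"gripper":1},{"tx":0,"ty":0,"tz":-0.08,"rx":0,"ry":0,"rz":0.324,"gripper":1},{"tx":0,"ty":0,"tz":0,"rx":0,"ry":0,"rz":0.324,"gripper":1},{"tx":0,"ty":0,"tz":0,"rx":0,"ry":0,"rz":0.324,"gripper":1},{"tx":0,"ty":0,"tz":0,"rx":0,"ry":0,"rz":0.324,"gripper":1},{"tx":0,"ty":0,"tz":0,"rx":0,"ry":0,"rz":0,"gripper":1}]}}

```text
time_s: 31.5
ee_pos: [470.6, 399.9, 264.9]
ee_rot: [-180.0, 0.0, 87.5]
force: [-0.5, -0.1, -0.4]
gripper_width: 10.1
gripper_force: 20.0
```

Call:
{"fn": "send_rows", "kwargs": {"motion": [{"tx":-0.1,"ty":-0.022,"tz":0,"rx":0,"ry":0,"rz":0,"gripper":1},{"tx":-0.11,"ty":-0.024,"tz":0,"rx":0,"ry":0,"rz":0,"gripper":1},{"tx":-0.11,"ty":-0.024,"tz":0,"rx":0,"ry":0,"rz":0,"gripper":1},{"tx":-0.11,"ty":-0.024,"tz":0,"rx":0,"ry":0,"rz":0,"gripper":1},{"tx":-0.11,"ty":-0.024,"tz":0,"rx":0,"ry":0,"rz":0,"gripper":1},{"tx":-0.11,"ty":-0.024,"tz":0,"rx":0,"ry":0,"rz":0,"gripper":1},{"tx":-0.11,"ty":-0.024,"tz":0,"rx":0,"ry":0,"rz":0,"gripper":1},{"tx":0,"ty":0,"tz":0.1,"rx":0,"ry":0,"rz":0,"gripper":1},{"tx":0,"ty":0,"tz":0.1,"rx":0,"ry":0,"rz":0,"gripper":1},{"tx":0,"ty":0,"tz":0.07,"rx":0,"ry":0,"rz":0,"gripper":1},{"tx":0,"ty":0,"tz":0,"rx":0,"ry":0,"rz":0,"gripper":1},{"tx":0,"ty":0,"tz":0,"rx":0,"ry":0,"rz":0,"gripper":1}]}}

```text
time_s: 33.0
ee_pos: [371.4, 24.4, 131.4]
ee_rot: [179.9, -0.0, 87.4]
force: [0.8, 0.6, -0.3]
gripper_width: 9.8
gripper_force: 20.0
```

```bash
python3 - <<'E'
from h import *
w=snap('wrist','w10.png');s=snap('scene','s10.png');t=snap('top','t10.png'); print(w['s']['ee_pos'],w['s']['ee_rot'])
p=w['s']['ee_pos']
for n,P in dict(hookpt=(438,21,108),tip=(411,22,118),tagL=p+[0,35,51],hole=p+[0,0,-15.3]).items(): print(n,proj(s,P))
u,v=proj(s,(400,21,110)).astype(int); print(u,v)
b=cv2.resize(s['frame'][v-50:v+50,u-65:u+65],(520,400),interpolation=cv2.INTER_CUBIC)
cv2.imwrite('pics/c10.png',np.hstack([b,cv2.resize(w['frame'][:300,140:350],(280,400))])[:,:,::-1])
E
```

```text
[371.43546997  24.40112525 131.36323829] [ 1.79863101e+02 -1.78386466e-02  8.74161301e+01]
hookpt [288.5 231.6]
tip [296.2 226.3]
tagL [315.5 210.2]
hole [307.3 223.3]
298 227
```

View pics/c10.png

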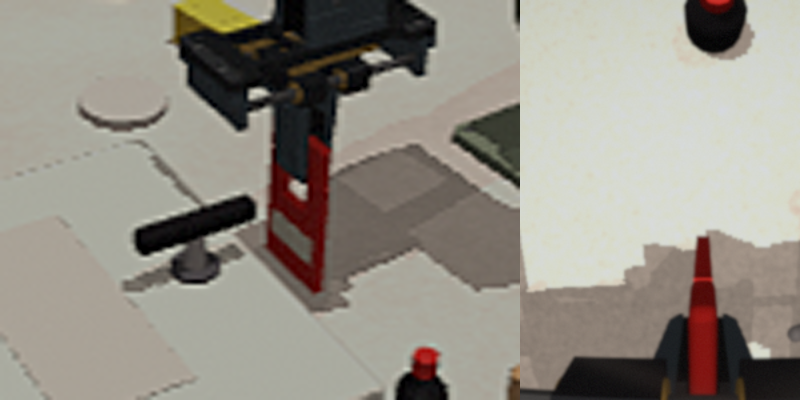

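The tag hangs straight, with its hole at the predicted pixel. I'll slide it onto the hook slowly.

Call:
{"fn": "send_rows", "kwargs": {"motion": [{"tx":0,"ty":0,"tz":0.006,"rx":0,"ry":0,"rz":0,"gripper":1},{"tx":0,"ty":0.022,"tz":0,"rx":0,"ry":0,"rz":0,"gripper":1},{"tx":0,"ty":0.022,"tz":0,"rx":0,"ry":0,"rz":0,"gripper":1},{"tx":0,"ty":0.022,"tz":0,"rx":0,"ry":0,"rz":0,"gripper":1},{"tx":0,"ty":0.022,"tz":0,"rx":0,"ry":0,"rz":0,"gripper":1},{"tx":0,"ty":0,"tz":0,"rx":0,"ry":0,"rz":0,"gripper":1},{"tx":0,"ty":0,"tz":0,"rx":0,"ry":0,"rz":0,"gripper":1}]}}

```text
time_s: 34.02
ee_pos: [413.8, 22.2, 126.9]
ee_rot: [-179.9, -0.0, 87.3]
force: [-0.7, 0.3, -1.6]
gripper_width: 9.8
gripper_force: 20.0
```

Call:
{"fn": "send_rows", "kwargs": {"motion": [{"tx":0,"ty":0.022,"tz":0,"rx":0,"ry":0,"rz":0,"gripper":1},{"tx":0,"ty":0.022,"tz":0,"rx":0,"ry":0,"rz":0,"gripper":1},{"tx":0,"ty":0,"tz":0,"rx":0,"ry":0,"rz":0,"gripper":1},{"tx":0,"ty":0,"tz":0,"rx":0,"ry":0,"rz":0,"gripper":1}]}}

```text
time_s: 34.52
ee_pos: [436.0, 21.2, 127.0]
ee_rot: [-180.0, -0.0, 87.3]
force: [-0.3, 0.7, -1.9]
gripper_width: 10.2
gripper_force: 20.0
```

Call:
{"fn": "send_rows", "kwargs": {"motion": [{"tx":0,"ty":0,"tz":0.01,"rx":0,"ry":0,"rz":0,"gripper":1},{"tx":0,"ty":0,"tz":0.01,"rx":0,"ry":0,"rz":0,"gripper":1},{"tx":0,"ty":0,"tz":0.006,"rx":0,"ry":0,"rz":0,"gripper":1},{"tx":0,"ty":0,"tz":0.004,"rx":0,"ry":0,"rz":0,"gripper":1},{"tx":0,"ty":0,"tz":0,"rx":0,"ry":0,"rz":0,"gripper":1},{"tx":0,"ty":0,"tz":0,"rx":0,"ry":0,"rz":0,"gripper":1}]}}

```text
time_s: 35.28
ee_pos: [436.0, 21.2, 112.2]
ee_rot: [-180.0, -0.0, 87.3]
force: [-1.2, 0.4, 1.5]
gripper_width: 9.9
gripper_force: 20.4
```

```bash
python3 - <<'E'
from h import *
s=snap('scene','s11.png');st=env.state(); print(st['ee_pos'],st['force'])
E
```

```text
[435.97712732  21.22352169 112.23823015] [-1.04145089 -0.54133995  1.99587416]
```

Call:
{"fn": "send_rows", "kwargs": {"motion": [{"tx":0,"ty":0,"tz":0,"rx":0,"ry":0,"rz":0,"gripper":0.43},{"tx":0,"ty":0,"tz":0,"rx":0,"ry":0,"rz":0,"gripper":0.43},{"tx":0,"ty":0,"tz":0,"rx":0,"ry":0,"rz":0,"gripper":0.43},{"tx":0,"ty":0,"tz":-0.04,"rx":0,"ry":0,"rz":0,"gripper":0.43},{"tx":0,"ty":0,"tz":-0.08,"rx":0,"ry":0,"rz":0,"gripper":0.43},{"tx":0,"ty":0,"tz":-0.1,"rx":0,"ry":0,"rz":0,"gripper":0.43},{"tx":0,"ty":0,"tz":-0.1,"rx":0,"ry":0,"rz":0,"gripper":0.43},{"tx":0,"ty":-0.1,"tz":0,"rx":0,"ry":0,"rz":0,"gripper":0},{"tx":0,"ty":0,"tz":0,"rx":0,"ry":0,"rz":0,"gripper":0}]}}

```text
time_s: 36.45
ee_pos: [383.6, 23.6, 272.5]
ee_rot: [-180.0, -0.0, 87.4]
force: [1.1, 0.4, -0.4]
gripper_width: 43.1
gripper_force: 0.0
```

```bash
python3 - <<'E'
from h import *
w=snap('wrist','w12.png');s=snap('scene','s12.png'); print(w['s']['ee_pos'],w['s']['ee_rot'])
u,v=278,235
b=cv2.resize(s['frame'][v-60:v+50,u-65:u+65],(472,400),interpolation=cv2.INTER_CUBIC)
cv2.imwrite('pics/c12.png',np.hstack([b,cv2.resize(w['frame'][:300,230:470],(320,400))])[:,:,::-1])
sq=np.array([372,325]); plan([(372,325,260,126)])
E
```

```text
[383.64803423  23.60624577 272.49718586] [-1.79984463e+02 -8.62663202e-03  8.73593077e+01]
rz -1.289 | t [0.5044 0.3315 0.0243] rows>=6 per [0.0841 0.0553 0.0041] q6~5
```

View pics/c12.png

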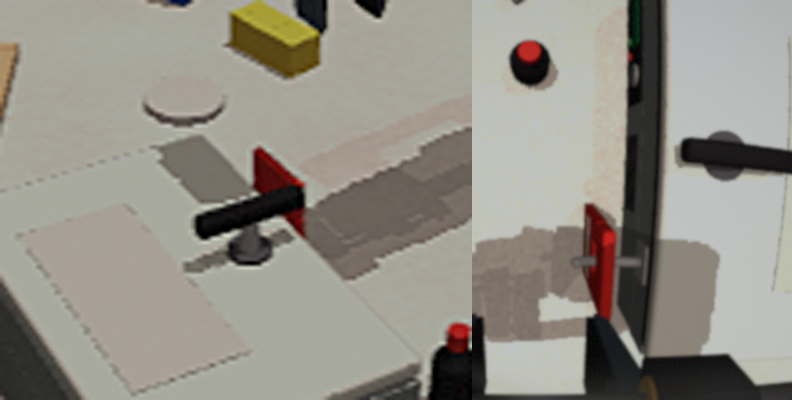

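The red tag hangs on the hook by its hole, and the lid is latched. All 14 picture views are used, so the squeegee goes by numbers, with force checks.

Call:
{"fn": "send_rows", "kwargs": {"motion": [{"tx":0,"ty":0,"tz":0,"rx":0,"ry":0,"rz":-0.324,"gripper":0},{"tx":0,"ty":0,"tz":0,"rx":0,"ry":0,"rz":-0.324,"gripper":0},{"tx":0,"ty":0,"tz":0,"rx":0,"ry":0,"rz":-0.324,"gripper":0},{"tx":0,"ty":0,"tz":0,"rx":0,"ry":0,"rz":-0.324,"gripper":0},{"tx":0.084,"ty":0.0553,"tz":0.004,"rx":0,"ry":0,"rz":0,"gripper":0},{"tx":0.084,"ty":0.0553,"tz":0.004,"rx":0,"ry":0,"rz":0,"gripper":0},{"tx":0.084,"ty":0.0553,"tz":0.004,"rx":0,"ry":0,"rz":0,"gripper":0},{"tx":0.084,"ty":0.0553,"tz":0.004,"rx":0,"ry":0,"rz":0,"gripper":0},{"tx":0.084,"ty":0.0553,"tz":0.004,"rx":0,"ry":0,"rz":0,"gripper":0},{"tx":0.084,"ty":0.0553,"tz":0.004,"rx":0,"ry":0,"rz":0,"gripper":0},{"tx":0,"ty":0,"tz":0,"rx":0,"ry":0,"rz":0,"gripper":0},{"tx":0,"ty":0,"tz":0,"rx":0,"ry":0,"rz":0,"gripper":0}]}}

```text
time_s: 38.05
ee_pos: [371.4, 324.6, 259.3]
ee_rot: [-179.9, 0.0, 126.2]
force: [-0.4, -0.3, 0.5]
gripper_width: 45.6
gripper_force: 0.0
```

```bash
python3 - <<'E'
from h import *
w=snap('wrist','w13.png'); print(w['s']['ee_pos'],w['s']['ee_rot'])
hsv=cv2.cvtColor(w['frame'],cv2.COLOR_RGB2HSV)
m=cv2.inRange(hsv,(5,70,110),(22,255,255)); m[265:]=0
n,l,st,c=cv2.connectedComponentsWithStats(m)
for i in range(1,n):
    if st[i,4]>200:
        box=cv2.minAreaRect(np.argwhere(l==i)[:,::-1].astype(np.float32)); print(st[i],np.round(box[0]),np.round(box[1]),at(w,*box[0],140))
        for p in cv2.boxPoints(box): print('  ',np.round(p),at(w,*p,140))
plan([(372,326,260,126)])
E
```

```text
[371.42702218 324.63480058 259.29793428] [-1.79895425e+02  3.55408612e-02  1.26240665e+02]
[272 160  15  54 772] [279. 186.] [53. 14.] [361.4 341.  140. ]
   [272. 160.] [341.9 357.  140. ]
   [286. 160.] [352.  364.4 140. ]
   [286. 213.] [381.7 324.4 140. ]
   [272. 213.] [371.2 316.7 140. ]
rz 0.006 | t [ 0.0024  0.003  -0.0007] rows>=1 per [ 0.0024  0.003  -0.0007] q6~5
```

Call:
{"fn": "send_rows", "kwargs": {"motion": [{"tx":0,"ty":0.003,"tz":0.08,"rx":0,"ry":0,"rz":0,"gripper":0},{"tx":0,"ty":0,"tz":0.1,"rx":0,"ry":0,"rz":0,"gripper":0},{"tx":0,"ty":0,"tz":0.08,"rx":0,"ry":0,"rz":0,"gripper":0},{"tx":0,"ty":0,"tz":0.05,"rx":0,"ry":0,"rz":0,"gripper":0},{"tx":0,"ty":0,"tz":0,"rx":0,"ry":0,"rz":0,"gripper":0},{"tx":0,"ty":0,"tz":0,"rx":0,"ry":0,"rz":0,"gripper":1},{"tx":0,"ty":0,"tz":0,"rx":0,"ry":0,"rz":0,"gripper":1},{"tx":0,"ty":0,"tz":0,"rx":0,"ry":0,"rz":0,"gripper":1},{"tx":0,"ty":0,"tz":0,"rx":0,"ry":0,"rz":0,"gripper":1},{"tx":0,"ty":0,"tz":0,"rx":0,"ry":0,"rz":0,"gripper":1}], "grip_force": 20}}

```text
time_s: 39.35
ee_pos: [372.8, 326.1, 105.9]
ee_rot: [179.9, -0.0, 126.2]
force: [0.6, -0.8, 5.2]
gripper_width: 13.8
gripper_force: 20.0
```

Call:
{"fn": "send_rows", "kwargs": {"motion": [{"tx":0,"ty":0,"tz":-0.06,"rx":0,"ry":0,"rz":0,"gripper":1},{"tx":0,"ty":0,"tz":-0.08,"rx":0,"ry":0,"rz":0,"gripper":1},{"tx":0,"ty":0,"tz":-0.1,"rx":0,"ry":0,"rz":0,"gripper":1},{"tx":0,"ty":0,"tz":-0.1,"rx":0,"ry":0,"rz":0.332,"gripper":1},{"tx":0,"ty":0,"tz":-0.05,"rx":0,"ry":0,"rz":0.332,"gripper":1},{"tx":0,"ty":0,"tz":0,"rx":0,"ry":0,"rz":0.332,"gripper":1},{"tx":0,"ty":0,"tz":0,"rx":0,"ry":0,"rz":0.332,"gripper":1},{"tx":0,"ty":0,"tz":0,"rx":0,"ry":0,"rz":0.332,"gripper":1},{"tx":0,"ty":0,"tz":0,"rx":0,"ry":0,"rz":0.332,"gripper":1},{"tx":0,"ty":0,"tz":0,"rx":0,"ry":0,"rz":0.332,"gripper":1},{"tx":0,"ty":0,"tz":0,"rx":0,"ry":0,"rz":0,"gripper":1}]}}

```text
time_s: 40.72
ee_pos: [372.1, 325.6, 299.6]
ee_rot: [-180.0, 0.1, 56.6]
force: [0.2, 0.4, -0.2]
gripper_width: 13.8
gripper_force: 20.0
```

```bash
python3 - <<'E'
from h import *
plan([(485,-320,300,56.5),(485,-320,177,56.5)])
# peg pixels in undistorted scene/top: ascii check in scene s12 around pegs
s=load('s0')
for n,P in dict(b1=(577,-384,155),t1=(527,-349,165),b2=(514,-485,155),t2=(462,-450,165)).items(): print(n,proj(s,P))
g=cv2.cvtColor(s['frame'],cv2.COLOR_RGB2GRAY)
print(g[152:192,184:222:1].tolist() and '\n'.join(' '.join('%3d'%v for v in r) for r in g[154:184,186:216]))
E
```

```text
rz 0.004 | t [-9.52e-01  9.01e-01 -7.00e-04] rows>=11 per [-0.0865  0.0819 -0.0001] q6~0
rz 0.000 | t [0.    0.    0.246] rows>=3 per [0.    0.    0.082] q6~0
b1 [190.  175.2]
t1 [207.3 173.1]
b2 [195.1 160.1]
t2 [211.8 157.9]
 34  46 127 152 148 147 143 101  56  68  70  58  40  36  40  38  40  36  40  41  39  40  39  42  39  38  30  30  31  32
 26 101 144 148 146 150 117  60  59  67  69  60  41  36  42  39  42  37  39  42  38  40  41  43  38  37  30  27  31  33
 23 125 153 144 147 153 114  55  63  67  70  62  46  34  39  41  39  39  40  41  41  37  43  41  39  40  34  27  31  32
 46 129 151 146 149 143 102  59  65  66  69  62  46  36  36  39  38  36  37  41  40  38  39  37  33  34  27  24  29  31
100 142 149 147 151 119  62  60  62  53  58  59  41  28  33  33  32  32  32  33  32  34  33  27  79 110  76  19  25  26
128 153 147 149 142 101  56  64  57  84 102 101  92  72  62  65  62  61  62  65  58  61  77 134 134 110  75   8   9   6
144 150 148 150 118  61  62  63  60 122 154 158 158 160 163 165 163 164 164 163 163 162 150 110  63  34  36  85 136 176
153 148 147 154 112  49  66  57  
[... 2026 characters left out ...]
  93 142 170 174 172 174 180 142  61 147 179 175 174 174 173 171 169 169 170 171 171 170 169 168 169
 72  78  76  76  75  67 100 146 169 175 172 174 179 133 142 174 171 170 169 169 169 170 170 171 170 170 169 169 169 170
 72  78  78  76  76  74  68 114 153 171 175 172 173 174 160 162 172 170 170 171 170 171 171 170 168 169 169 169 169 168
 71  77  77  77  76  75  73  70 122 158 172 173 170 172 170 162 164 172 171 171 169 169 169 170 170 170 171 171 168 168
 68  75  78  78  76  76  76  70  77 132 165 172 173 172 172 165 159 163 163 161 165 169 169 169 170 169 169 169 168 169
 68  74  77  77  77  77  75  75  70  92 143 170 174 173 172 172 163 158 162 162 165 169 168 169 167 169 168 168 168 169
```

Call:
{"fn": "send_rows", "kwargs": {"motion": [{"tx":-0.0865,"ty":0.082,"tz":0,"rx":0,"ry":0,"rz":0,"gripper":1},{"tx":-0.0865,"ty":0.082,"tz":0,"rx":0,"ry":0,"rz":0,"gripper":1},{"tx":-0.0865,"ty":0.082,"tz":0,"rx":0,"ry":0,"rz":0,"gripper":1},{"tx":-0.0865,"ty":0.082,"tz":0,"rx":0,"ry":0,"rz":0,"gripper":1},{"tx":-0.0865,"ty":0.082,"tz":0,"rx":0,"ry":0,"rz":0,"gripper":1},{"tx":-0.0865,"ty":0.082,"tz":0,"rx":0,"ry":0,"rz":0,"gripper":1},{"tx":-0.0865,"ty":0.082,"tz":0,"rx":0,"ry":0,"rz":0,"gripper":1},{"tx":-0.0865,"ty":0.082,"tz":0,"rx":0,"ry":0,"rz":0,"gripper":1},{"tx":-0.0865,"ty":0.082,"tz":0,"rx":0,"ry":0,"rz":0,"gripper":1},{"tx":-0.0865,"ty":0.082,"tz":0,"rx":0,"ry":0,"rz":0,"gripper":1},{"tx":-0.087,"ty":0.081,"tz":0,"rx":0,"ry":0,"rz":0,"gripper":1},{"tx":0,"ty":0,"tz":0,"rx":0,"ry":0,"rz":0,"gripper":1}]}}

```text
time_s: 42.22
ee_pos: [485.2, -323.4, 298.3]
ee_rot: [-179.9, 0.0, 56.4]
force: [-0.4, 0.7, -1.5]
gripper_width: 13.9
gripper_force: 20.0
```

Call:
{"fn": "send_rows", "kwargs": {"motion": [{"tx":0,"ty":0,"tz":0.1,"rx":0,"ry":0,"rz":0,"gripper":1},{"tx":0,"ty":0,"tz":0.1,"rx":0,"ry":0,"rz":0,"gripper":1},{"tx":0,"ty":0,"tz":0.045,"rx":0,"ry":0,"rz":0,"gripper":1},{"tx":0,"ty":0,"tz":0,"rx":0,"ry":0,"rz":0,"gripper":1},{"tx":0,"ty":0,"tz":0,"rx":0,"ry":0,"rz":0,"gripper":1}]}}

```text
time_s: 42.85
ee_pos: [486.1, -319.7, 179.0]
ee_rot: [179.9, -0.0, 56.6]
force: [-0.9, 0.0, -0.8]
gripper_width: 13.6
gripper_force: 20.0
```

```bash
python3 - <<'E'
from h import *
print(env.state()['ee_pos'])
plan([(486,-322,176,56.5),(551,-365,176,56.5)])
E
```

```text
[ 486.08544038 -319.7388916   178.97670805]
rz 0.003 | t [-0.0039  0.0024  0.006 ] rows>=1 per [-0.0039  0.0024  0.006 ] q6~-0
rz 0.000 | t [0.     0.1559 0.    ] rows>=2 per [0.     0.0779 0.    ] q6~-0
```

Call:
{"fn": "send_rows", "kwargs": {"motion": [{"tx":-0.004,"ty":0.002,"tz":0.006,"rx":0,"ry":0,"rz":0,"gripper":1},{"tx":0,"ty":0.022,"tz":0,"rx":0,"ry":0,"rz":0,"gripper":1},{"tx":0,"ty":0.022,"tz":0,"rx":0,"ry":0,"rz":0,"gripper":1},{"tx":0,"ty":0.022,"tz":0,"rx":0,"ry":0,"rz":0,"gripper":1},{"tx":0,"ty":0.022,"tz":0,"rx":0,"ry":0,"rz":0,"gripper":1},{"tx":0,"ty":0,"tz":0,"rx":0,"ry":0,"rz":0,"gripper":1},{"tx":0,"ty":0,"tz":0,"rx":0,"ry":0,"rz":0,"gripper":1}]}}

```text
time_s: 43.72
ee_pos: [521.5, -346.2, 174.4]
ee_rot: [-180.0, -0.0, 56.5]
force: [-0.7, 0.3, -0.4]
gripper_width: 13.9
gripper_force: 20.0
```

Call:
{"fn": "send_rows", "kwargs": {"motion": [{"tx":0,"ty":0.02,"tz":0,"rx":0,"ry":0,"rz":0,"gripper":1},{"tx":0,"ty":0.02,"tz":0,"rx":0,"ry":0,"rz":0,"gripper":1},{"tx":0,"ty":0.02,"tz":0,"rx":0,"ry":0,"rz":0,"gripper":1},{"tx":0,"ty":0,"tz":0,"rx":0,"ry":0,"rz":0,"gripper":1},{"tx":0,"ty":0,"tz":0,"rx":0,"ry":0,"rz":0,"gripper":1}]}}

```text
time_s: 44.35
ee_pos: [546.6, -362.8, 174.4]
ee_rot: [-180.0, -0.0, 56.5]
force: [-1.1, 0.3, -0.6]
gripper_width: 14.1
gripper_force: 20.0
```

Call:
{"fn": "send_rows", "kwargs": {"motion": [{"tx":0,"ty":0.004,"tz":0.01,"rx":0,"ry":0,"rz":0,"gripper":1},{"tx":0,"ty":0,"tz":0.01,"rx":0,"ry":0,"rz":0,"gripper":1},{"tx":0,"ty":0,"tz":0.006,"rx":0,"ry":0,"rz":0,"gripper":1},{"tx":0,"ty":0,"tz":0.004,"rx":0,"ry":0,"rz":0,"gripper":1},{"tx":0,"ty":0,"tz":0,"rx":0,"ry":0,"rz":0,"gripper":1},{"tx":0,"ty":0,"tz":0,"rx":0,"ry":0,"rz":0,"gripper":1}]}}

```text
time_s: 45.1
ee_pos: [548.5, -364.1, 159.9]
ee_rot: [180.0, -0.0, 56.5]
force: [-0.9, -0.3, 1.2]
gripper_width: 13.8
gripper_force: 20.2
```

Call:
{"fn": "send_rows", "kwargs": {"motion": [{"tx":0,"ty":0,"tz":0.003,"rx":0,"ry":0,"rz":0,"gripper":1},{"tx":0,"ty":0,"tz":0,"rx":0,"ry":0,"rz":0,"gripper":1},{"tx":0,"ty":0,"tz":0,"rx":0,"ry":0,"rz":0,"gripper":1}]}}

```text
time_s: 45.48
ee_pos: [548.6, -364.1, 159.8]
ee_rot: [179.9, -0.0, 56.5]
force: [-2.6, 2.0, 6.7]
gripper_width: 13.5
gripper_force: 20.4
```

Call:
{"fn": "send_rows", "kwargs": {"motion": [{"tx":0,"ty":0,"tz":-0.003,"rx":0,"ry":0,"rz":0,"gripper":1},{"tx":0,"ty":0,"tz":0,"rx":0,"ry":0,"rz":0,"gripper":0.4},{"tx":0,"ty":0,"tz":0,"rx":0,"ry":0,"rz":0,"gripper":0.4},{"tx":0,"ty":0,"tz":0,"rx":0,"ry":0,"rz":0,"gripper":0.4},{"tx":0,"ty":0,"tz":-0.03,"rx":0,"ry":0,"rz":0,"gripper":0.4},{"tx":0,"ty":0,"tz":-0.06,"rx":0,"ry":0,"rz":0,"gripper":0.4},{"tx":0,"ty":0,"tz":-0.1,"rx":0,"ry":0,"rz":0,"gripper":0.4},{"tx":0,"ty":0,"tz":-0.1,"rx":0,"ry":0,"rz":0,"gripper":0.4},{"tx":0,"ty":-0.1,"tz":0,"rx":0,"ry":0,"rz":0,"gripper":0.4},{"tx":0,"ty":-0.1,"tz":0,"rx":0,"ry":0,"rz":0,"gripper":0.4},{"tx":0,"ty":0,"tz":0,"rx":0,"ry":0,"rz":0,"gripper":0.4},{"tx":0,"ty":0,"tz":0,"rx":0,"ry":0,"rz":0,"gripper":0.4}]}}

```text
time_s: 46.98
ee_pos: [465.3, -309.0, 305.2]
ee_rot: [179.9, -0.0, 56.5]
force: [0.4, -0.3, -0.8]
gripper_width: 27.4
gripper_force: 0.0
```

```bash
python3 - <<'E'
from h import *
s=snap('scene','s14.png'); t=snap('top','t14.png'); print(env.state()['ee_pos'],env.state()['force'])
hs=lambda d:cv2.cvtColor(d['frame'],cv2.COLOR_RGB2HSV)
p=np.array([549,-364,0]); c=np.array([.552,.834,0])
for z in(194,159,129,64): print(z,[proj(s,p+c*k+[0,0,z]) for k in(-45,45)],[proj(t,p+c*k+[0,0,z]) for k in(-45,45)])
for n,d,(x0,x1,y0,y1) in(('s',s,(180,230,130,200)),('t',t,(370,490,120,230))):
    h=hs(d)
    m=cv2.inRange(h,(20,150,60),(32,255,255)); q=np.argwhere(m[y0:y1,x0:x1])+[y0,x0]
    print(n,'yellow',len(q),q.min(0) if len(q) else '',q.max(0) if len(q) else '')
m=cv2.inRange(hs(s),(0,170,60),(4,255,255)); q=np.argwhere(m[190:260,260:320])+[190,260]; print('tag red',len(q),q.min(0),q.max(0))
m=cv2.inRange(hs(load('s12')),(0,170,60),(4,255,255)); q=np.argwhere(m[190:260,260:320])+[190,260]; print('before',len(q),q.min(0),q.max(0))
E
```

```text
[ 465.86145413 -309.4089589   304.58263076] [ 0.38500886 -0.03087143  0.01581314]
194 [array([201. , 159.5]), array([196.5, 171.4])] [array([422.7, 174.3]), array([393.2, 155.3])]
159 [array([201.8, 168.5]), array([197.5, 180.7])] [array([418.1, 176.7]), array([389.5, 158.2])]
129 [array([202.5, 176. ]), array([198.3, 188.5])] [array([414.4, 178.5]), array([386.6, 160.5])]
64 [array([204. , 191.7]), array([200. , 204.7])] [array([407. , 182.3]), array([380.6, 165.2])]
s yellow 126 [172 197] [199 204]
t yellow 13 [167 395] [170 399]
tag red 105 [216 283] [239 296]
before 104 [216 283] [239 296]
```

Call:
{"fn": "send_rows", "kwargs": {"motion": [{"tx":0,"ty":0,"tz":0,"rx":0,"ry":0,"rz":0,"gripper":0.4},{"tx":0,"ty":0,"tz":0,"rx":0,"ry":0,"rz":0,"gripper":0.4},{"tx":0,"ty":0,"tz":0,"rx":0,"ry":0,"rz":0,"gripper":0.4},{"tx":0,"ty":0,"tz":0,"rx":0,"ry":0,"rz":0,"gripper":0.4},{"tx":0,"ty":0,"tz":0,"rx":0,"ry":0,"rz":0,"gripper":0.4},{"tx":0,"ty":0,"tz":0,"rx":0,"ry":0,"rz":0,"gripper":0.4},{"tx":0,"ty":0,"tz":0,"rx":0,"ry":0,"rz":0,"gripper":0.4},{"tx":0,"ty":0,"tz":0,"rx":0,"ry":0,"rz":0,"gripper":0.4}]}}

```text
time_s: 48.08
ee_pos: [465.0, -308.8, 304.6]
ee_rot: [180.0, -0.0, 56.5]
force: [0.3, 0.3, -0.4]
gripper_width: 27.1
gripper_force: 0.0
```

```bash
python3 - <<'E'
from h import *
s=snap('scene','s15.png'); m=cv2.inRange(cv2.cvtColor(s['frame'],cv2.COLOR_RGB2HSV),(20,150,60),(32,255,255)); q=np.argwhere(m[130:200,180:230])+[130,180]; print(len(q),q.min(0),q.max(0))
print(env.job_done())
E
```

```text
126 [172 197] [199 204]
the job is handed in; nothing more can be done
None
```

The job is handed in at 48 s of 210 s; no verdict came back. Both blanks are in the chest bays, the lid is shut and latched, the red tag hangs on the chest hook, and the one squeegee present hangs on peg1 (checked by force and pixel position only, as my 14 pictures were used).

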